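# Snap a circuit board home on its four standoffs

### The arm

A 6-joint arm with a two-finger parallel gripper is mounted at the origin on a cart in front of the work surface, level with it; the furniture and walls round the work are solid. World frame = base frame: x ahead of the robot, y to its left, z up, the work surface at z = 0. Lengths are in mm, angles in rad, forces in N, time in s.
With the tool pointing down it reaches from about 325 to 900 mm from the base axis. Payload 6.1 kg.
Tool frame: the origin (TCP) lies midway between the tips of the shut fingers; the grasp point (between the pads) lies 19 mm behind it (manip.grip_depth is the distance from the TCP to the grasp point, in mm); y points along the fingers, x is the direction in which the jaws open and shut, and the axes are right-handed (so a half turn about y gives the same grasp; the last joint's range is limited). The gripper opens to 85 mm and grips with 20 to 120 N. Pads are 22 mm wide; open, the fingers measure 114 mm over their backs; the gripper's body (76 mm by 85 mm) begins 54 mm behind the grasp point. The pads swing forward as they close: fully open they stand 13 mm farther back than shut.
Start: joints at [1.005, 0.22, 1.526, -0, 1.395, -0.126], TCP at [266.096, 565.516, 231.3] pointing down, gripper open.
Joint ranges: [-2.98, 2.98], [-0.91, 2.08], [0.09, 2.57], [-1.24, 4.39], [0.2, 2.65], [-2.68, 2.68]. Speed limits (rad/s): [2.57, 2.57, 3.01, 3.14, 3.14, 3.14].

### API

Orientations are given as a rotation vector (axis times angle).
In Python, from rig import get_state, optics, workorder, manip gives the robot as it stands.
- The arm moves only by the tool apply_moves, never from a script. Its argument "motion" is one flat list of numbers, 6 for each row, row after row: the shift along the tool's x, y, z in mm, then the turn, a rotation vector about the tool's x, y, z in degrees. A call has 1 to 12 rows; each row is the pose to reach, as a shift and turn from the pose commanded when the call began, along the tool's axes at that moment; what a row does not reach only later rows make up. A row lasts 1/10 s, in which the tool goes at most 50 mm and 8.59 degrees, less where a joint would pass 70% of its speed; a pose out of reach is approached as far as the arm can. A call with a gripper value outside its range is refused whole. "jaw" is the opening in per cent of the stroke, from 0 (shut) to 100 (fully open), set as the call begins (left out, the last holds). The fingers move at their own pace and stop on an object; "grip_force" is the grip in N (left out, the last holds). Time passes only in rows, so rows that repeat a pose let the fingers close. It gives the time, the measured TCP pose, the force and the opening at its end, in the units of the state.
- get_state(): the state, without advancing time (a new reading comes with each control period).
- optics.snapshot(name): name is "scene" or "side" or "wrist"; returns the picture (384x512x3 uint8, blue, green, red); there is no depth.
- optics.camera_model(name): a dict with "vfov" (degrees; the focal length in pixels is half the picture's height over the tangent of half this angle, whatever the lens; pixels are square), "cx", "cy" (the principal point, pixels), "eye" and "rotation" of the camera in the world. Camera axes: x right, y up, looking along -z (the intrinsics and any distortion apply to the point x, -y, -z); pixel columns grow to the right and rows downward; lengths in mm; the calibration is good to about 2 mm. A picture is of the moment at which its call begins: read the wrist's pose just before it. camera_model takes no time and is no camera call; for the wrist camera it gives the pose at the moment of the call.
- workorder.finish_job(): hands the job in, once; it reports no verdict.
The state is a dict: "clock": time; "qpos": joint angles; "dq": joint speeds; "joint_efforts": joint torques, N m; "ee_pos": TCP position; "tool_rot": TCP orientation; "wrist_force": force on the tool from outside, world axes, zero at the start; "ft_torque": the same for the moment, N m; "gripper_width": finger opening in mm.
Only numpy, scipy, OpenCV 4.12 (cv2) and the standard library are available. Lean on these libraries where they do the work, as an engineer would, in place of code of your own. Each camera call takes 0.05 s, during which the arm holds its last target.

### The job

Fit the loose circuit board into the open instrument case: set it gently over the four snap standoffs with its connector edge at the rear panel, then press it down close to each standoff until all four have clicked through and the board lies fully home on every shoulder. Push no harder than a firm thumb does (a push of 50 N would crack the board), never tip it steeply, and leave the other things on the bench where they are.

Things in the scene. Friction and masses are not known exactly. Their poses are not given: they have to be found in the camera images.
- case: open grey sheet-metal bottom pan of a bench instrument, 150 mm (x) by 200 mm (y), standing on soft foam; it cannot slide but sinks straight down under load and comes back. Origin: centre of its underside (z = 30 mm unloaded); z up; +x towards its rear panel (the tall wall, 44 mm high, with three connector openings). The other walls are 21 mm high. Four off-white nylon snap standoffs rise from its floor
- mat: block of soft grey damping foam on a rubber base, under the case, 188x238 mm, 30 mm high, lying fixed on the worktop; origin at the centre of its underside. It gives many mm under a press (a click comes when the case has sunk by 8 to 17 mm; it bottoms out at 22 mm), so how far down a click comes cannot be told from the heights at rest
- board: loose green circuit board, 110 mm (x) by 160 mm (y), 3 mm thick, 0.32 to 0.5 kg, parts side up on the pad. Origin: centre of its underside; z up; +x towards the edge with the three connectors, which belongs at the rear panel's openings. Four 10 mm holes at x, y = (45, 68), (45, -68), (-45, 56), (-45, -56) mm: the pair at the connector edge is wider apart, so it fits one way only
- heat_sink (a point): centre of the top of the finned aluminium heat sink in the middle of the board: 36 mm (x) by 28 mm (y), 26 mm high above the board's top face; its faces at y = -14 and +14 mm are good to grip, and the strip beside them (x within 15 mm, out to y = 57 mm) is bare. Bare places to push on: x, y = (26, 48), (26, -48), (-26, 38), (-26, -38) mm of the board, each clear by 15 mm
- pad: grey foam pad, 150x200x10 mm, fixed on the worktop, that the board lies on at first; origin at the centre of its underside
- seat_rl (a point): centre of the shoulder of the case's rear left standoff, where the board's underside comes to lie; x, y = 45, 68 mm and z = 24 mm in the case's frame. Shoulder 18 mm across; above it a split arrow head, 14.6 mm across at its barbs, tapering to a 3 mm round tip 13 mm above the shoulder
- seat_rr (a point): centre of the shoulder of the case's rear right standoff, where the board's underside comes to lie; x, y = 45, -68 mm and z = 24 mm in the case's frame. Four spring leaves give way inward as a hole is pushed over them and spring out above the board: a push of 8 to 20 N near the standoff, growing as foam and leaves give, that drops by some N at the click
- seat_fl (a point): centre of the shoulder of the case's front left standoff, where the board's underside comes to lie; x, y = -45, 56 mm and z = 24 mm in the case's frame. Resting unpressed on the four heads the board's underside is 7 to 9 mm above the shoulders; snapped home it is 0 to 1 mm above them
- seat_fr (a point): centre of the shoulder of the case's front right standoff, where the board's underside comes to lie; x, y = -45, -56 mm and z = 24 mm in the case's frame
- hole_rl (a point): centre of the board's rear left hole at its underside (left is +y, rear is +x in the board's frame)
- hole_rr (a point): centre of the board's rear right hole at its underside (left is +y, rear is +x in the board's frame)
- hole_fl (a point): centre of the board's front left hole at its underside (left is +y, rear is +x in the board's frame)
- hole_fr (a point): centre of the board's front right hole at its underside (left is +y, rear is +x in the board's frame)
- tweezers: bystander: steel tweezers, 14x124x9 mm, lying at the left edge
- timer: bystander: white kitchen-type timer, 62x62x16 mm, lying flat
- glass_beaker: bystander: small glass beaker, 52x58x59 mm, standing
- tape_roll: bystander: roll of label tape, 81 mm across, 15 mm thick, lying flat

How it is judged (in metres and radians):
On the way:
1. the board lies over the four heads, each hole on its own head (distance between hole_rl and seat_rl below 0.012 m and distance between hole_rr and seat_rr below 0.012 m and distance between hole_fl and seat_fl below 0.012 m and distance between hole_fr and seat_fr below 0.012 m), for 0.1 s.
At the end, for the whole second after the job is handed in: each of the board's four hole centres (underside) lies within 2.5 mm of the centre of its own standoff's shoulder (an unclicked corner stays 5 mm or more above it), the board level within 0.02 rad and at rest (distance between hole_rl and seat_rl below 0.0025 m and distance between hole_rr and seat_rr below 0.0025 m and distance between hole_fl and seat_fl below 0.0025 m and distance between hole_fr and seat_fr below 0.0025 m and linear speed of board below 0.01 m/s and angle between board's own z axis and vertical below 0.02 rad); the robot touches nothing.
It fails at once if the board bears on the case and its standoffs with more than 60 N in all (contact force between board and case above 60 N).
It fails at once if the board is tipped by more than 0.25 rad (angle between board's own z axis and vertical above 0.25 rad).
It fails at once if the tweezers, timer, glass beaker or tape roll is moved by more than 30 mm (distance of any of tweezers, timer, glass_beaker, tape_roll from where it was at the start of the episode above 0.03 m).
It also fails if it takes over 58 s, if anything falls off the work surface, if the arm or the gripper's body presses on something with over 40 N, if the wrist force passes 120 N, or if a joint passes its speed limit or range.

## Working session

There is one attempt and no reset: what is moved stays moved. The work goes in short steps, Python scripts to look and compute and a tool call to move; the robot and the scene stay as the last step left them, time stands still between calls to the robot, and variables do not carry over. Pictures are saved under pics/ and viewed, and the job is handed in when it is done.

Besides the shell and the picture viewer there is one more tool, called in YAML: its name, and indented under it one key for each argument. apply_moves: Moves the arm, as the interface text tells. Its arguments: {"type":"object","properties":{"motion":{"type":"array"},"jaw":{"type":"number"},"grip_force":{"type":"number"}},"required":["motion"]}

```bash
ls; mkdir -p pics
python3 - <<'E'
from rig import get_state, optics, workorder, manip
import cv2,numpy as np
print(get_state())
for n in ("scene","side","wrist"):
    m=optics.camera_model(n);print(n,m)
    cv2.imwrite(f"pics/{n}0.png",optics.snapshot(n))
print([a for a in dir(manip) if a[0]!='_'])
E
```

```text
pics
{'clock': 0.0, 'qpos': array([ 1.00490109e+00,  2.21197503e-01,  1.52761772e+00,  1.02171223e-05,
        1.39469883e+00, -1.26093089e-01]), 'dq': array([ 0.00017788, -0.0006982 ,  0.00104124,  0.00032226,  0.00142503,
        0.00144837]), 'joint_efforts': array([-7.12587444e-04, -4.96911263e+01, -3.89385295e+01, -4.01006182e-04,
        1.14275987e-02,  9.49114536e-06]), 'ee_pos': array([265.77002379, 565.00969161, 230.21347821]), 'tool_rot': array([-1.38656703, -0.87810907,  0.88097035]), 'wrist_force': array([-0.57850223, -0.64356175,  0.84425206]), 'ft_torque': array([-0.00689069, -0.03792076,  0.01617524]), 'gripper_width': 85.61128806377704}
scene {'vfov': 56.90326849352098, 'cx': 258.7676359572625, 'cy': 190.184936145969, 'eye': array([ 164.65564811, -715.89096011,  809.77038704]), 'rotation': array([ 0.82013211, -0.1928049 , -0.37764831])}
side {'vfov': 55.41764624638664, 'cx': 257.00188003058173, 'cy': 196.7005949366353, 'eye': array([ 506.85061671, 1122.47988482,  859.78110172]), 'rotation': array([-0.00371589,  1.41635261,  2.77557604])}
wrist {'vfov': 65.97816340706696, 'cx': 256.0701376832904, 'cy': 193.22328302593598, 'eye': array([190.42528302, 600.37898834, 372.80162312]), 'rotation': array([-0.29530267, -0.18456478,  1.1208975 ])}
['Unreachable', 'grip_depth']
```

View pics/scene0.png

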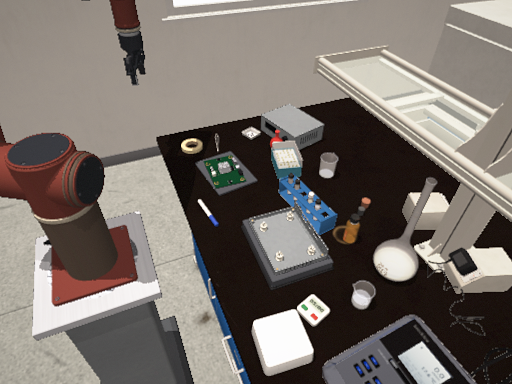

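View pics/side0.png

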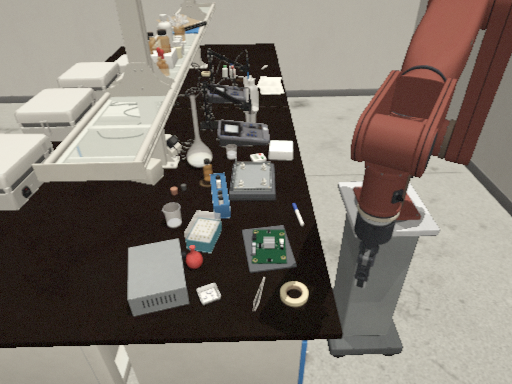

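View pics/wrist0.png

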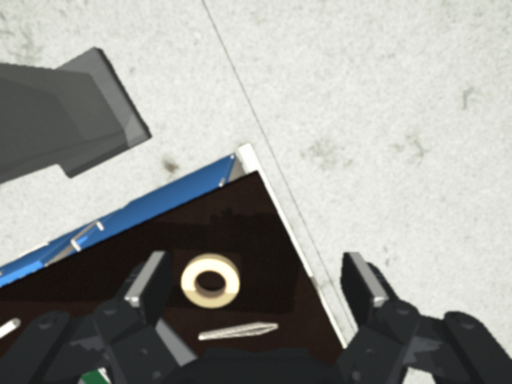

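```bash
cat > h.py <<'E'
import numpy as np, cv2
from scipy.spatial.transform import Rotation as R
from rig import get_state, optics, workorder, manip
def snap(n,name):
    m=optics.camera_model(n); im=optics.snapshot(n); cv2.imwrite(f"pics/{name}.png",im)
    np.save(f"pics/{name}.npy",np.r_[m['vfov'],m['cx'],m['cy'],m['eye'],m['rotation']]); return im
class C:
    def __init__(s,name):
        a=np.load(f"pics/{name}.npy"); s.f=192/np.tan(np.radians(a[0]/2)); s.c=a[1:3]; s.e=a[3:6]; s.R=R.from_rotvec(a[6:9]).as_matrix()
    def plane(s,uv,z):
        uv=np.atleast_2d(np.asarray(uv,float)); d=np.c_[(uv-s.c)/s.f,np.ones(len(uv))]*[1,-1,-1]
        d=d@s.R.T; t=(z-s.e[2])/d[:,2]; return s.e+d*t[:,None]
    def proj(s,P):
        p=(np.atleast_2d(P)-s.e)@s.R; return np.c_[s.c[0]+s.f*p[:,0]/-p[:,2], s.c[1]-s.f*p[:,1]/-p[:,2]]
def zoom(name,x0,y0,w,h,k):
    im=cv2.imread(f"pics/{name}.png")[y0:y0+h,x0:x0+w]
    cv2.imwrite(f"pics/{name}_z{x0}_{y0}.png",cv2.resize(im,None,fx=k,fy=k,interpolation=cv2.INTER_CUBIC))
def fmt(T): 
    return np.round(T,4).tolist()
E
python3 - <<'E'
from h import *
for n in("scene","side"):
    m=optics.camera_model(n); np.save(f"pics/{n}0.npy",np.r_[m['vfov'],m['cx'],m['cy'],m['eye'],m['rotation']])
zoom("scene0",150,120,200,180,4); zoom("side0",200,150,130,130,5)
print(R.from_rotvec(get_state()['tool_rot']).as_matrix().round(3))
m=optics.camera_model("wrist");print(R.from_rotvec(m['rotation']).as_matrix().round(3))
# tool-frame camera
T=R.from_rotvec(get_state()['tool_rot']).as_matrix()
print((T.T@(m['eye']-get_state()['ee_pos'])).round(1)); print((T.T@R.from_rotvec(m['rotation']).as_matrix()).round(3))
E
```

```text
[[ 0.426 -0.001 -0.905]
 [ 0.905 -0.001  0.426]
 [-0.001 -1.     0.   ]]
[[ 0.426 -0.856 -0.292]
 [ 0.905  0.402  0.14 ]
 [-0.002 -0.324  0.946]]
[  -0.4 -142.5   83.3]
[[ 1.    -0.     0.   ]
 [ 0.001  0.324 -0.946]
 [ 0.     0.946  0.324]]
```

View pics/scene0_z150_120.png

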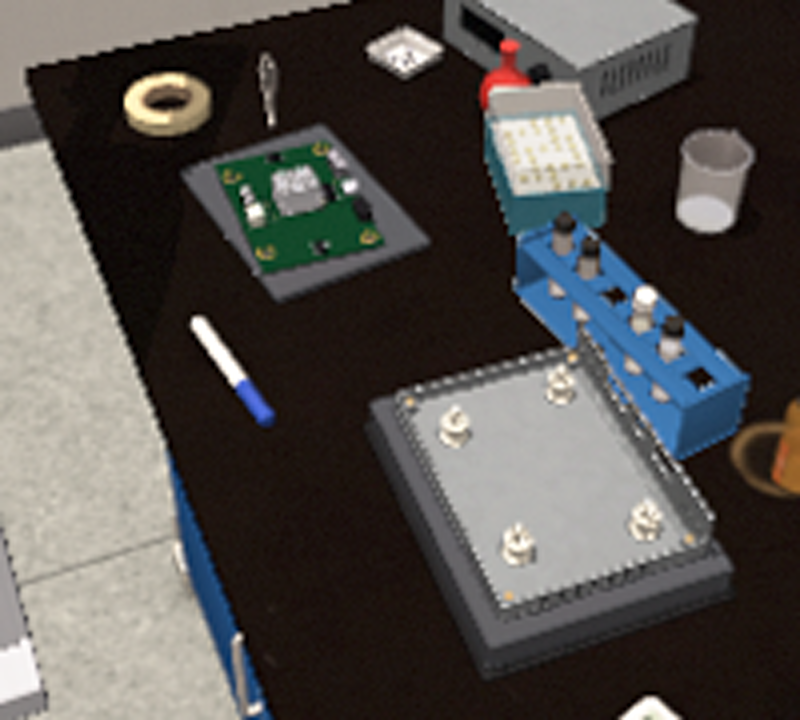

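View pics/side0_z200_150.png

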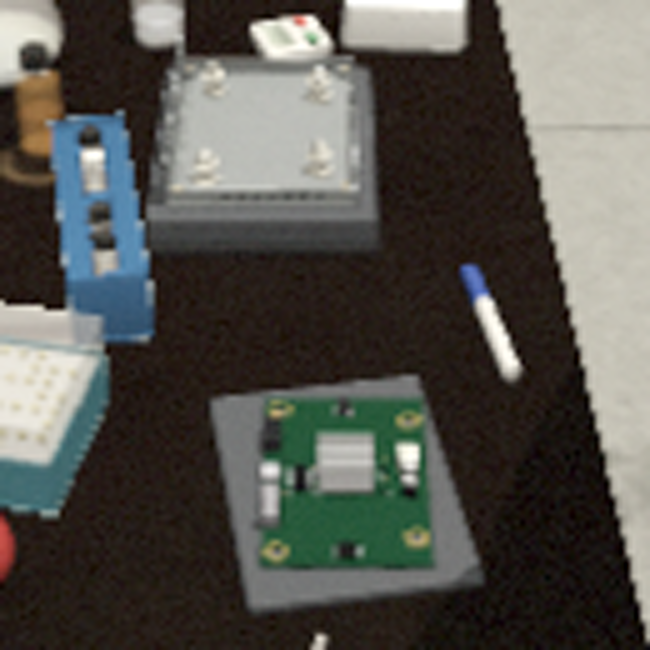

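Run:
```python
from h import *
a=np.array([(231,176),(322,149),(370,238),(265,252)])/4+[150,120]
b=np.array([(417,537),(275,551),(280,409),(408,419)])/5+[200,150]
M=np.array([(-45,56),(45,68),(45,-68),(-45,-56)],float)
def fit(M,P):
    c=P.mean(0);m=M.mean(0);U,S,V=np.linalg.svd((M-m).T@(P-c));Q=(U@V).T
    return c-Q@m,np.degrees(np.arctan2(Q[1,0],Q[0,0])),np.abs((P-c)-(M-m)@Q.T).max()
for n,p in(("scene0",a),("side0",b)):
    P=C(n).plane(p,13)[:,:2];print(P.round(1).tolist(),fit(M,P))
# case tips: z=30+24+13=67
a=np.array([(455,412),(563,372),(647,508),(518,530)])/4+[150,120]
b=np.array([(318,145),(204,152),(213,68),(319,70)])/5+[200,150]
for n,p in(("scene0",a),("side0",b)):
    P=C(n).plane(p,67)[:,:2];print(P.round(1).tolist(),fit(M,P))
```

```text
[[419.3, 287.2], [510.0, 294.9], [504.2, 158.8], [414.3, 175.3]] (array([461.93966871, 229.05852567]), np.float64(-2.597389888176079), np.float64(0.41649177220348577))
[[415.7, 289.3], [507.0, 298.5], [501.2, 162.5], [412.9, 176.2]] (array([459.21132943, 231.6288834 ]), np.float64(-1.8392144976207956), np.float64(0.8753427906128621))
[[466.8, -100.5], [556.3, -94.4], [549.8, -228.5], [462.1, -211.9]] (array([ 508.74687406, -158.82061195]), np.float64(-2.8828134231163087), np.float64(1.265278340218856))
[[465.4, -89.5], [555.5, -83.3], [549.7, -212.0], [460.3, -204.8]] (array([ 507.73754848, -147.38992348]), np.float64(-1.7736325324575533), np.float64(4.713181089381365))
```

apply_moves:
  motion: [-238,0,-282,0,-23,0,-238,0,-282,0,-23,0,-238,0,-282,0,-23,0,-238,0,-282,0,-23,0,-238,0,-282,0,-23,0,-238,0,-282,0,-23,0,-238,0,-282,0,-23,0,-238,0,-282,0,-23,0,-238,0,-282,0,-23,0,-238,0,-282,0,-23,0,-238,0,-282,0,-23,0]
  jaw: 75

```text
clock: 1.25
ee_pos: [419.5, 230.9, 231.2]
tool_rot: [-1.226, -1.181, 1.182]
wrist_force: [-0.9, 1.1, -0.0]
gripper_width: 63.9
```

Run:
```python
from h import *
s=get_state();print(s['clock'],s['ee_pos'],np.abs(s['dq']).max(),s['gripper_width']);print(R.from_rotvec(s['tool_rot']).as_matrix().round(4))
snap("wrist","w1")
```

```text
1.25 [419.4525103  230.93153284 231.15818718] 0.013171677809956256 63.90756659459318
[[ 3.740e-02 -5.000e-04 -9.993e-01]
 [ 9.993e-01  3.000e-04  3.740e-02]
 [ 3.000e-04 -1.000e+00  5.000e-04]]
```

View pics/w1.png

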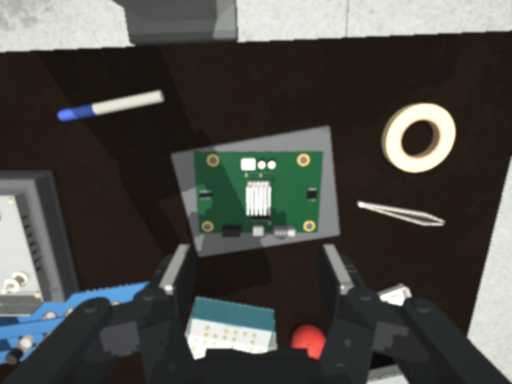

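```bash
cat >> h.py <<'E'
M=np.array([(-45,56),(45,68),(45,-68),(-45,-56)],float)
def fit(M,P):
    c=P.mean(0);m=M.mean(0);U,S,V=np.linalg.svd((M-m).T@(P-c));Q=(U@V).T
    return (c-Q@m).round(2),np.degrees(np.arctan2(Q[1,0],Q[0,0])).round(2),((P-c)-(M-m)@Q.T).round(1).tolist()
def gold(name,guess,r=12):
    im=cv2.imread(f"pics/{name}.png").astype(int);out=[]
    for g in guess:
        x,y=map(int,g);w=im[y-r:y+r+1,x-r:x+r+1]
        m=(w[...,2]-w[...,1]>8)&(w[...,2]>90)
        yy,xx=np.nonzero(m)
        (cx,cy),rad=cv2.minEnclosingCircle(np.c_[xx,yy].astype(np.float32))
        out.append((x-r+xx.mean(),y-r+yy.mean()));print(len(xx),round(rad,1),np.round(out[-1],1),round(cx+x-r,1),round(cy+y-r,1))
    return np.array(out)
E
python3 - <<'E'
from h import *
g=gold("w1",[(303,160),(309,226),(207,226),(213,160)],9)
P=C("w1").plane(g,13)[:,:2];print(P.round(1).tolist(),fit(M,P))
zoom("w1",160,120,190,150,4)
E
```

```text
97 6.1 [302.9 159.4] 302.9 159.4
76 5.4 [308.8 225.3] 308.8 225.4
58 5.2 [207.5 225.7] 207.1 226.0
73 5.7 [212.7 159.9] 212.6 160.1
[[417.2, 288.5], [507.4, 297.7], [502.9, 162.2], [413.8, 176.7]] (array([460.3 , 231.26]), np.float64(-1.81), [[0.1, -0.1], [-0.1, -0.2], [-0.3, 0.3], [0.2, 0.0]])
```

View pics/w1_z160_120.png

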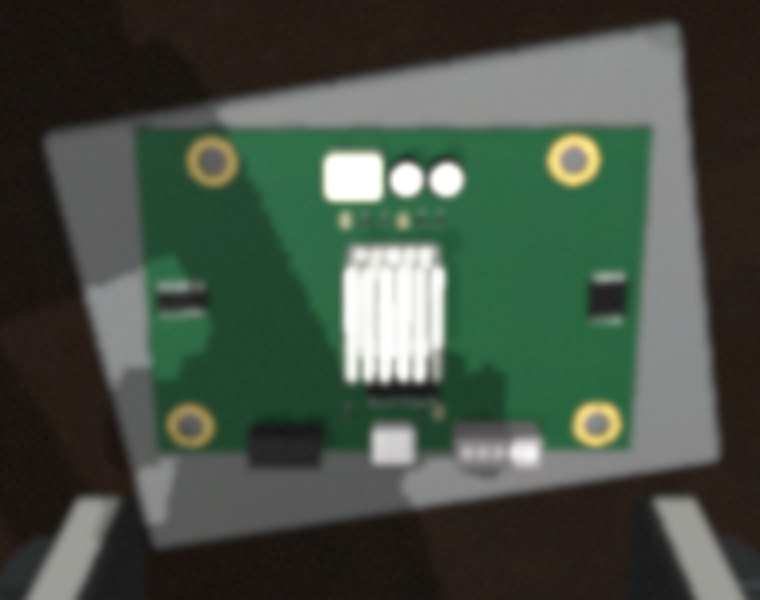

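apply_moves:
  motion: [-384,0,-61,0,-0.3,0,-384,0,-61,0,-0.3,0,-384,0,-61,0,-0.3,0,-384,0,-61,0,-0.3,0,-384,0,-61,0,-0.3,0,-384,0,-61,0,-0.3,0,-384,0,-61,0,-0.3,0,-384,0,-61,0,-0.3,0,-384,0,-61,0,-0.3,0,-384,0,-61,0,-0.3,0,-384,0,-61,0,-0.3,0]

```text
clock: 2.4
ee_pos: [466.2, -154.3, 231.0]
tool_rot: [-1.223, -1.186, 1.186]
wrist_force: [0.3, 0.4, 0.1]
gripper_width: 64.0
```

Run:
```python
from h import *
s=get_state();print(s['clock'],s['ee_pos'],np.abs(s['dq']).max(),s['gripper_width']);print(R.from_rotvec(s['tool_rot']).as_matrix().round(4))
snap("wrist","w2");zoom("w2",110,80,300,200,2.6)
```

```text
2.4 [ 466.24902144 -154.29230102  231.04647723] 0.009409305255347791 64.0312765309305
[[ 3.130e-02 -5.000e-04 -9.995e-01]
 [ 9.995e-01  8.000e-04  3.130e-02]
 [ 8.000e-04 -1.000e+00  5.000e-04]]
```

View pics/w2.png

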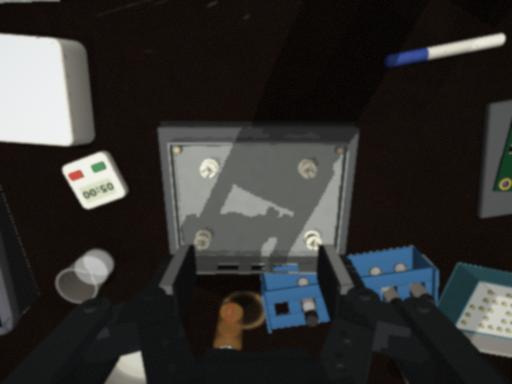

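View pics/w2_z110_80.png

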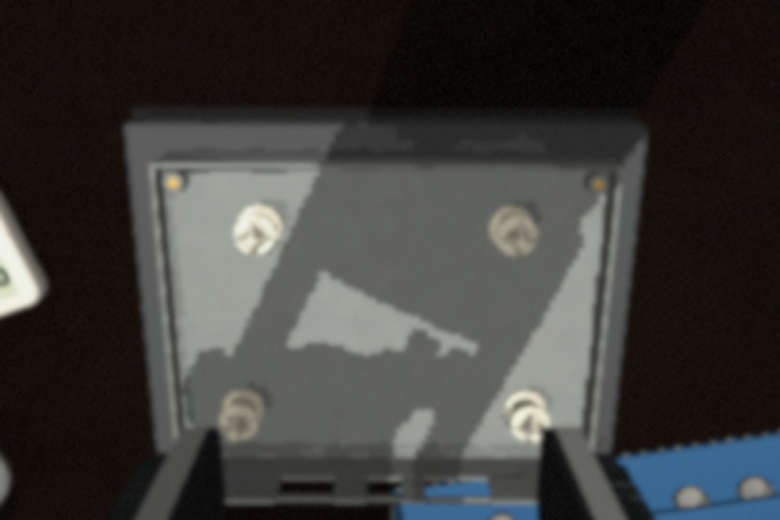

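apply_moves:
  motion: [0,15,-45,0,0,0,0,15,-45,0,0,0,0,15,-45,0,0,0,0,15,-45,0,0,0]

```text
clock: 2.85
ee_pos: [511.1, -156.4, 216.9]
tool_rot: [-1.224, -1.186, 1.186]
wrist_force: [0.1, 0.1, 0.0]
gripper_width: 64.2
```

Run:
```python
from h import *
s=get_state();print(s['clock'],s['ee_pos'],np.abs(s['dq']).max(),s['gripper_width']);print(R.from_rotvec(s['tool_rot']).as_matrix().round(4))
snap("wrist","w3");zoom("w3",130,50,250,190,3.15)
```

```text
2.85 [ 511.09279774 -156.43895145  216.91368027] 0.023405409620695868 64.24859186675172
[[ 3.130e-02  4.000e-04 -9.995e-01]
 [ 9.995e-01 -3.000e-04  3.130e-02]
 [-3.000e-04 -1.000e+00 -5.000e-04]]
```

View pics/w3_z130_50.png

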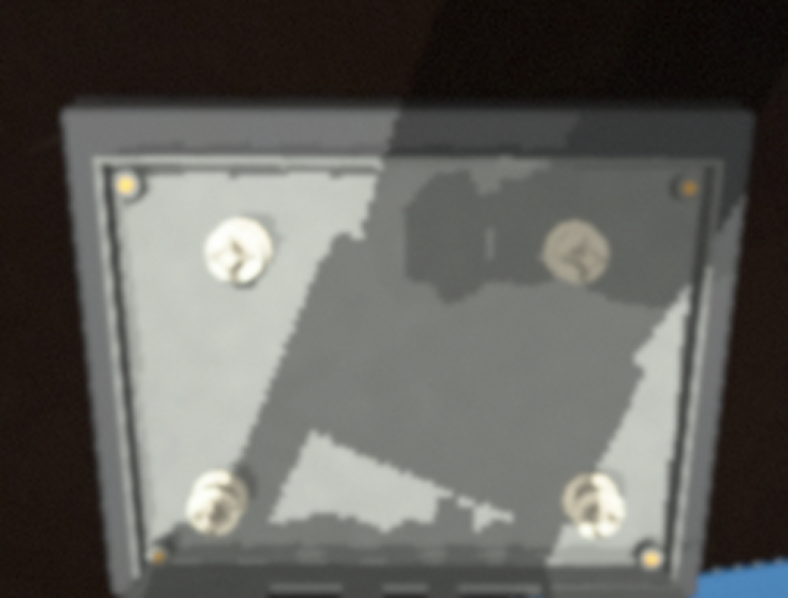

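Run:
```python
from h import *
im=cv2.imread("pics/w3.png");t=[]
for x,y in [(313,129),(318,210),(199,209),(206,129)]:
    t.append(cv2.resize(im[y-17:y+18,x-17:x+18],None,fx=10,fy=10,interpolation=cv2.INTER_NEAREST))
cv2.imwrite("pics/t3.png",np.vstack([np.hstack([t[3],t[0]]),np.hstack([t[2],t[1]])])[:,:])
# predicted
c=C("w3")
for z in (54,59,67):
  th=np.radians(-2.0);Q=np.array([[np.cos(th),-np.sin(th)],[np.sin(th),np.cos(th)]])
  print(z,c.proj(np.c_[M@Q.T+[508.5,-154],np.full(4,z)]).round(1).tolist())
```

```text
54 [[314.3, 129.3], [319.6, 211.4], [197.6, 210.9], [204.1, 128.9]]
59 [[315.3, 129.9], [320.6, 213.1], [196.8, 212.6], [203.3, 129.5]]
67 [[316.8, 130.9], [322.1, 216.0], [195.3, 215.5], [201.9, 130.4]]
```

View pics/t3.png

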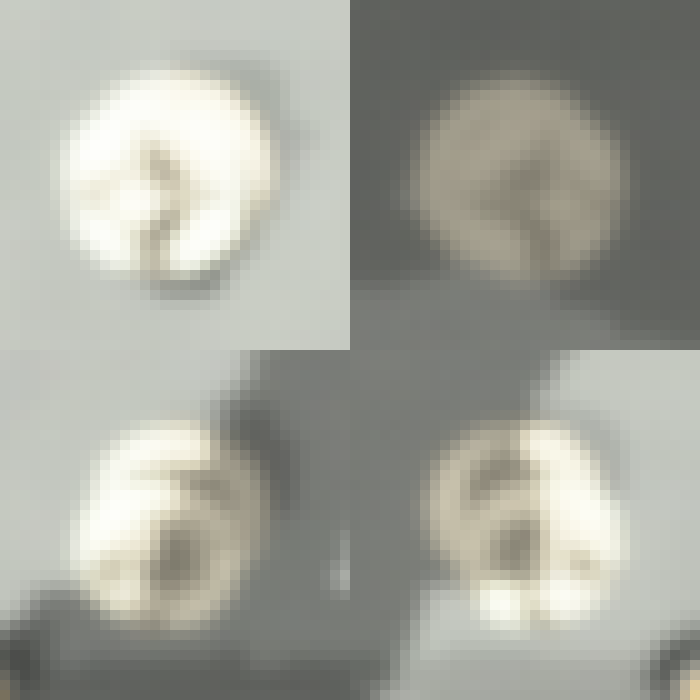

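Run:
```python
from h import *
c=C("w3")
def q(p,z):
    P=c.plane(np.array(p)/3.15+[130,50],z)[:,:2];print(z,P.round(1).tolist(),'len',np.linalg.norm(P[0]-P[1]).round(1),'mid',P.mean(0).round(1))
q([(95,157),(722,160)],51)
q([(62,108),(753,112)],30)
q([(126,186),(689,187)],32);q([(160,555),(652,559)],32)
for z in (40,54): 
    P=c.plane([(312.5,129.5),(205,128.5)],z)[:,:2];print(z,P.round(1).tolist(),P[0,1]-P[1,1])
for z in (32,40,54,59,67):
    P=c.plane([(317.5,212),(200,212)],z)[:,:2];Q=c.plane([(319.5,217),(197,216.5)],z)[:,:2];print(z,P.round(1).tolist(),P[0,1]-P[1,1],Q.round(1).tolist(),Q[0,1]-Q[1,1])
```

```text
51 [[432.2, -250.1], [439.3, -52.2]] len 198.0 mid [ 435.8 -151.2]
30 [[416.7, -265.5], [425.1, -36.2]] len 229.4 mid [ 420.9 -150.8]
32 [[442.2, -246.8], [448.4, -56.4]] len 190.6 mid [ 445.3 -151.6]
32 [[579.4, -250.9], [586.9, -60.9]] len 190.2 mid [ 583.2 -155.9]
40 [[467.4, -95.8], [462.8, -209.9]] 114.11694089153147
54 [[465.6, -98.3], [461.2, -207.4]] 109.11427962556752
32 [[565.8, -85.3], [561.5, -225.8]] 140.47656232718091 [[572.4, -82.7], [567.2, -230.0]] 147.26558744157097
40 [[562.4, -87.0], [558.2, -224.1]] 137.04357957442645 [[568.9, -84.4], [563.8, -228.1]] 143.66669369455798
54 [[556.5, -90.0], [552.5, -221.0]] 131.03585975710607 [[562.7, -87.5], [557.8, -224.9]] 137.36862963728527
59 [[554.4, -91.0], [550.5, -219.9]] 128.89024553663452 [[560.5, -88.6], [555.7, -223.7]] 135.11932104540216
67 [[551.0, -92.7], [547.2, -218.2]] 125.45726278388005 [[556.9, -90.3], [552.3, -221.9]] 131.52042729838917
```

apply_moves:
  motion: [386,0,63,0,0,0,386,0,63,0,0,0,386,0,63,0,0,0,386,0,63,0,0,0,386,0,63,0,0,0,386,0,63,0,0,0,386,40,63,0,0,0,386,90,63,0,0,0,386,107,63,0,0,0,386,107,63,0,0,0,386,107,63,0,0,0,386,107,63,0,0,0]

```text
clock: 4.1
ee_pos: [463.0, 230.2, 112.4]
tool_rot: [-1.228, -1.188, 1.181]
wrist_force: [0.1, 0.1, -0.1]
gripper_width: 64.2
```

Run:
```python
from h import *
s=get_state();print(s['clock'],s['ee_pos'],np.abs(s['dq']).max(),s['gripper_width']);print(R.from_rotvec(s['tool_rot']).as_matrix().round(4))
snap("wrist","w4")
```

```text
4.1 [463.02043445 230.24852766 112.44606765] 0.011955911216060648 64.1765680641524
[[ 0.0338  0.0049 -0.9994]
 [ 0.9994  0.0012  0.0338]
 [ 0.0014 -1.     -0.0049]]
```

View pics/w4.png

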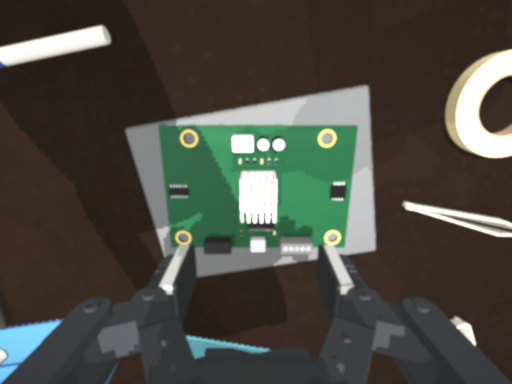

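Run:
```python
from h import *
g=gold("w4",[(327,138),(333,237),(183,237),(189,138)],9)
P=C("w4").plane(g,13)[:,:2];print(P.round(1).tolist(),fit(M,P))
print(C("w4").plane([[241,172],[277,172],[240,222],[277,222]],39).round(1).tolist())
```

```text
68 9.4 [327.2 137.4] 326.9 138.0
32 7.5 [332.6 238. ] 330.5 237.5
134 8.1 [182.9 237.4] 183.0 237.0
174 9.3 [188.7 137.9] 188.6 138.0
[[416.9, 289.1], [508.5, 298.2], [503.3, 161.7], [413.5, 176.7]] (array([460.56, 231.44]), np.float64(-1.96), [[-0.6, 0.1], [0.7, 0.3], [0.1, -0.2], [-0.1, -0.3]])
[[436.6, 219.3, 39.0], [437.5, 246.4, 39.0], [477.7, 216.5, 39.0], [478.7, 246.0, 39.0]]
```

apply_moves:
  motion: [1,40,3,0,0,0,1,70,3,0,0,0,1,88,3,0,0,0,1,96,3,0,0,0,1,96,3,0,0,0,1,96,3,0,0,0]

```text
clock: 4.75
ee_pos: [459.7, 231.6, 15.2]
tool_rot: [-1.227, -1.187, 1.182]
wrist_force: [-0.2, -0.2, 0.6]
gripper_width: 64.1
```

apply_moves:
  motion: [0,0,0,0,0,0,0,0,0,0,0,0,0,0,0,0,0,0,0,0,0,0,0,0,0,0,0,0,0,0,0,0,0,0,0,0,0,0,0,0,0,0]
  jaw: 20
  grip_force: 40

```text
clock: 5.45
ee_pos: [458.9, 232.0, 14.5]
tool_rot: [-1.225, -1.187, 1.183]
wrist_force: [-0.8, -0.1, 6.6]
gripper_width: 27.2
```

apply_moves:
  motion: [0,-5,0,0,0,0,0,-15,0,0,0,0,0,-30,0,0,0,0,0,-30,0,0,0,0,0,-30,0,0,0,0]

```text
clock: 5.95
ee_pos: [458.0, 231.5, 43.5]
tool_rot: [-1.225, -1.185, 1.184]
wrist_force: [0.0, -0.0, -4.2]
gripper_width: 27.2
```

Run:
```python
from h import *
s=get_state();print(s['clock'],s['ee_pos'],s['wrist_force'],s['ft_torque'],s['gripper_width']);print(R.from_rotvec(s['tool_rot']).as_matrix().round(4))
snap("wrist","w5")
```

```text
5.95 [458.04539966 231.54953743  43.47852551] [ 0.04747347 -0.02645566 -4.23214402] [-0.07398057  0.03184815  0.04610277] 27.174538795504088
[[ 3.310e-02  5.000e-04 -9.995e-01]
 [ 9.995e-01  1.000e-04  3.310e-02]
 [ 2.000e-04 -1.000e+00 -5.000e-04]]
```

View pics/w5.png

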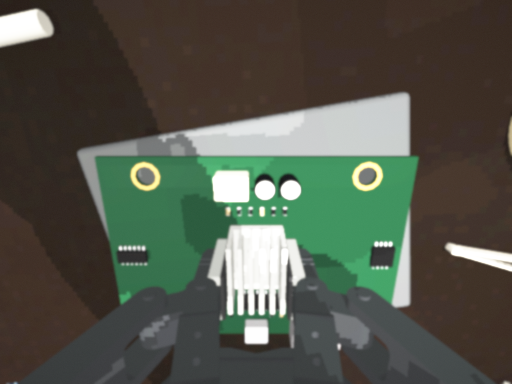

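Run:
```python
from h import *
g=gold("w5",[(367,176),(145,177)],18)
s=get_state();T=R.from_rotvec(s['tool_rot']).as_matrix()
for z in (40,42,44):
    P=C("w5").plane(g,z);d=P[0]-P[1];print(z,P.round(1).tolist(),np.linalg.norm(d).round(1), ((P.mean(0)-s['ee_pos'])@T).round(1), np.degrees(np.arctan2(-d[0],d[1])).round(2))
```

```text
61 10.3 [367.4 174.8] 367.0 176.0
215 15.0 [144.8 175.3] 144.6 176.2
40 [[416.6, 289.3, 40.0], [413.1, 175.6, 40.0]] 113.7 [-0.4  3.  42.8] -1.75
42 [[416.0, 288.5, 42.0], [412.6, 176.4, 42.0]] 112.1 [-0.4  1.  43.3] -1.75
44 [[415.4, 287.7, 44.0], [412.0, 177.2, 44.0]] 110.6 [-0.4 -1.  43.9] -1.75
```

apply_moves:
  motion: [0,-30,0,0,0,0,0,-65,0,0,0,0,-15,-97,-2,0,0,0,-50,-97,-8,0,0,0,-90,-97,-15,0,0,0,-135,-97,-22,0,0.3,0,-180,-97,-29,0,0.3,0,-225,-97,-37,0,0.3,0,-270,-97,-44,0,0.3,0,-315,-97,-51,0,0.3,0,-350,-97,-57,0,0.3,0,-372,-97,-60,0,0.3,0]

```text
clock: 7.2
ee_pos: [505.0, -144.9, 139.3]
tool_rot: [-1.227, -1.178, 1.18]
wrist_force: [0.8, 0.2, -4.5]
gripper_width: 27.3
```

apply_moves:
  motion: [-11,0,-2,0,0,0,-11,0,-2,0,0,0,-11,0,-2,0,0,0]

```text
clock: 7.5
ee_pos: [506.7, -152.2, 139.6]
tool_rot: [-1.225, -1.181, 1.181]
wrist_force: [-1.0, 0.4, -4.2]
gripper_width: 27.3
```

Run:
```python
from h import *
s=get_state();print(s['clock'],s['ee_pos'],s['wrist_force'],s['ft_torque'],s['gripper_width']);print(R.from_rotvec(s['tool_rot']).as_matrix().round(4))
snap("wrist","w6");snap("scene","s6");snap("side","d6");zoom("s6",220,180,130,110,6);zoom("d6",200,140,110,80,7)
```

```text
7.5 [ 506.69201588 -152.23166965  139.57274641] [-0.95958575  0.37382886 -4.21074305] [0.08648898 0.0592315  0.00252185] 27.266829742358322
[[ 0.0382 -0.0014 -0.9993]
 [ 0.9993  0.0013  0.0382]
 [ 0.0012 -1.      0.0014]]
```

View pics/w6.png

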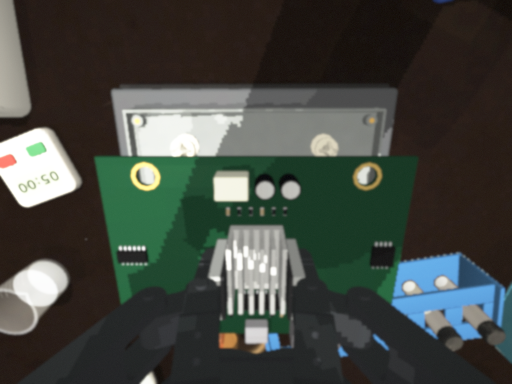

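View pics/s6_z220_180.png

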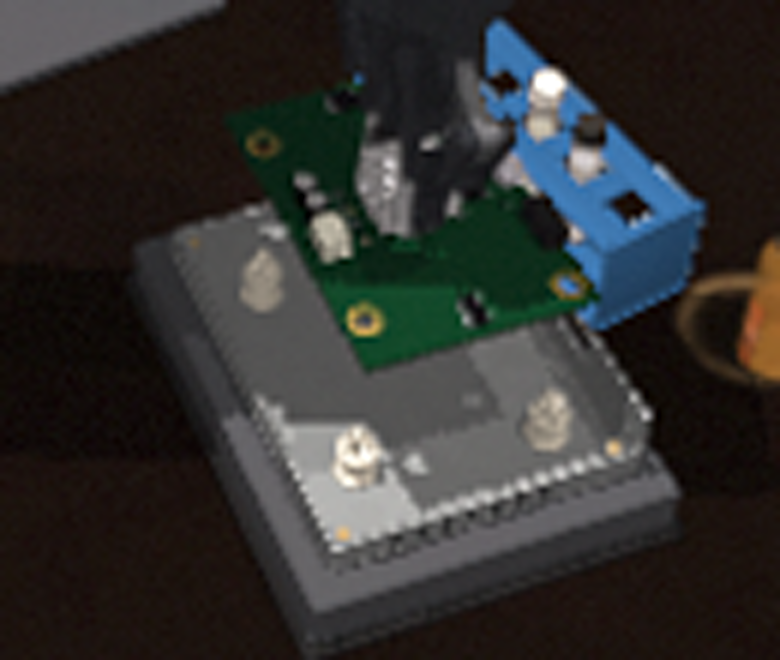

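apply_moves:
  motion: [-1.5,20,-1,0,0,0,-1.5,40,-1,0,0,0,-1.5,54,-1,0,0,0,-1.5,58,-1,0,0,0,-1.5,58,-1,0,0,0,-1.5,58,-1,0,0,0]

```text
clock: 8.25
ee_pos: [508.8, -154.9, 83.1]
tool_rot: [-1.228, -1.182, 1.181]
wrist_force: [0.1, -1.0, -3.3]
gripper_width: 27.3
```

Run:
```python
from h import *
s=get_state();print(s['clock'],s['ee_pos'],s['wrist_force'],s['ft_torque'],s['gripper_width']);print(R.from_rotvec(s['tool_rot']).as_matrix().round(4))
snap("wrist","w7");snap("scene","s7");snap("side","d7");zoom("w7",90,80,350,180,2.25);zoom("s7",220,180,130,110,6);zoom("d7",200,140,110,80,7)
```

```text
8.25 [ 508.81028865 -154.94817884   83.14877703] [ 0.07991553 -1.04363913 -3.28856639] [-0.03058668  0.02847003 -0.0214046 ] 27.32523542388201
[[ 3.800e-02  1.200e-03 -9.993e-01]
 [ 9.993e-01 -6.000e-04  3.800e-02]
 [-5.000e-04 -1.000e+00 -1.200e-03]]
```

View pics/w7_z90_80.png

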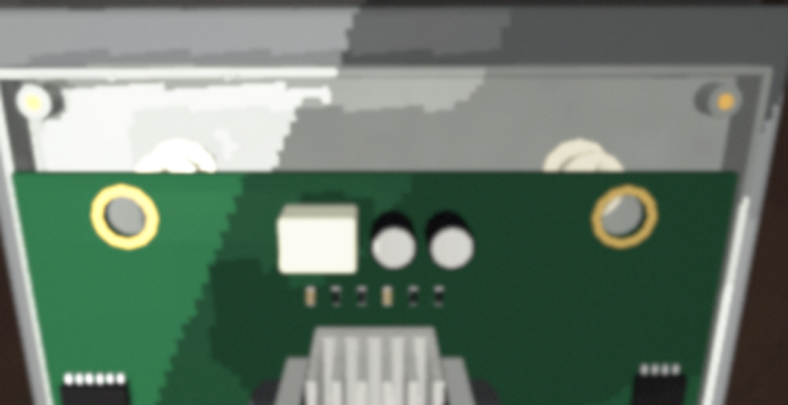

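View pics/s7_z220_180.png

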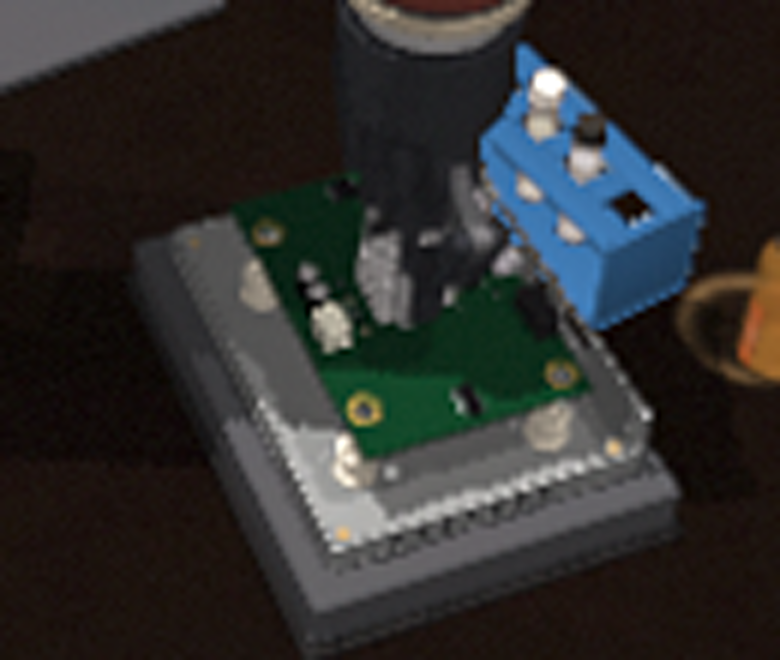

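View pics/d7_z200_140.png

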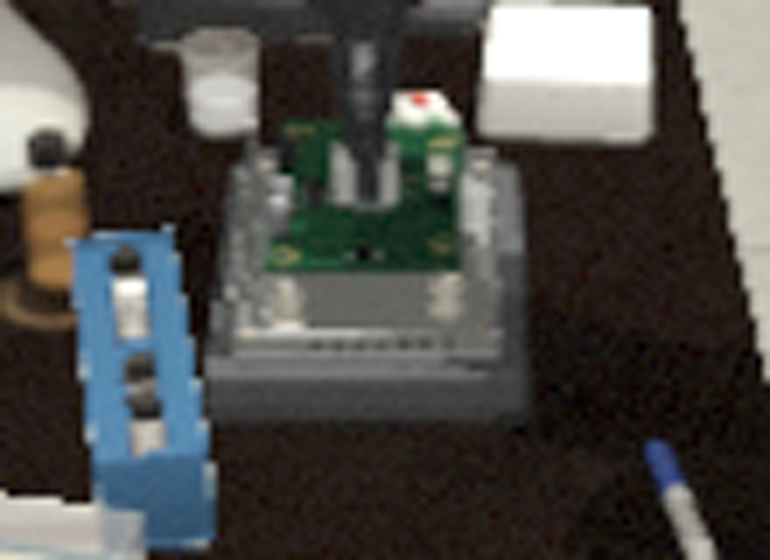

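Run:
```python
from h import *
c=C("w7");im=cv2.imread("pics/w7.png")
zz=cv2.resize(im[95:170,90:440],None,fx=2.2,fy=4,interpolation=cv2.INTER_CUBIC)
def gd(name,g,r):
    im=cv2.imread(f"pics/{name}.png").astype(int);o=[]
    for x,y in g:
        w=im[y-r:y+r+1,x-r:x+r+1];m=(w[...,2]-w[...,0]>35);yy,xx=np.nonzero(m);o.append((x-r+xx.mean(),y-r+yy.mean()));print(len(xx),o[-1])
    return np.array(o)
a=gd("w7",[(412,125),(105,125)],8)
for z in(34,36,38,40):
    P=c.plane(a,z)[:,:2];print(z,P.round(1).tolist(),np.linalg.norm(P[0]-P[1]),P.mean(0).round(1))
a=gd("w3",[(349,109),(170,109),(337,227),(181,226)],4)
for z in(32,36,40):
    P=C("w3").plane(a,z)[:,:2];print(z,P.round(1).tolist(),np.linalg.norm(P[0]-P[1]),P.mean(0).round(1),np.linalg.norm(P[0]-P[2]))
for nm,n0,n1 in(("w7",(105,440),0),):
    pass
# front rim: intensity profile columns
g=cv2.cvtColor(im,cv2.COLOR_BGR2GRAY)
for u in (150,200,300,350,400): print(u,g[104:122,u])
```

```text
52 (np.float64(412.25), np.float64(124.61538461538461))
29 (np.float64(104.41379310344827), np.float64(125.24137931034483))
34 [[448.8, -54.2], [441.8, -249.4]] 195.28713107295374 [ 445.3 -151.8]
36 [[448.6, -55.2], [441.7, -248.3]] 193.24790983057875 [ 445.1 -151.8]
38 [[448.3, -56.2], [441.5, -247.3]] 191.20868858820367 [ 444.9 -151.8]
40 [[448.1, -57.3], [441.3, -246.3]] 189.16946734582868 [ 444.7 -151.8]
14 (np.float64(348.5), np.float64(109.28571428571429))
27 (np.float64(169.59259259259258), np.float64(108.25925925925925))
20 (np.float64(336.5), np.float64(227.2))
10 (np.float64(180.0), np.float64(226.2))
32 [[448.3, -56.6], [441.3, -247.1], [586.6, -61.5], [579.4, -251.9]] 190.66430333214294 [ 513.9 -154.3] 138.33441124170716
36 [[448.1, -57.8], [441.2, -246.0], [584.6, -62.6], [577.5, -250.7]] 188.3345649969298 [ 512.8 -154.3] 136.64409493542132
40 [[447.8, -59.0], [441.0, -244.9], [582.7, -63.8], [575.7, -249.5]] 186.00482666171658 [ 511.8 -154.3] 134.95377862913548
150 [148 144 145 149 160 172 205 236 243 240 226 200 195 225 245 249 250 250]
200 [144 145 143 145 152 174 212 239 243 236 217 197 200 228 245 249 250 250]
300 [ 86  84  84  85  97 122 146 163 169 165 166 173 178 176 174 172 165 153]
350 [ 84  84  86  89 101 118 132 137 135 130 132 139 143 142 143 142 144 143]
400 [ 84  85  84  88  98 115 129 132 129 126 131 139 141 140 133 124 114 104]
```

Run:
```python
from h import *
g=gold("w7",[(367,176),(145,177)],18)
g=np.array([[90+625/2.25,80+216/2.25],[90+124.5/2.25,80+216/2.25]]);print(g)
s=get_state();print(s['ee_pos'],s['clock'])
for z in (80,81.6,83):
    P=C("w7").plane(g,z);print(z,P.round(1).tolist(),np.linalg.norm(P[0]-P[1]),P.mean(0).round(1))
```

```text
344 14.8 [367.2 175.6] 366.7 175.3
149 15.1 [144.9 175.9] 145.4 175.7
[[367.77777778 176.        ]
 [145.33333333 176.        ]]
[ 508.93309713 -155.18125973   83.37302915] 8.4
80 [[468.1, -96.9, 80.0], [463.9, -210.3, 80.0]] 113.46792705206863 [ 466.  -153.6   80. ]
81.6 [[467.6, -97.5, 81.6], [463.4, -209.7, 81.6]] 112.22043631700782 [ 465.5 -153.6   81.6]
83 [[467.2, -98.1, 83.0], [463.1, -209.1, 83.0]] 111.1288819238296 [ 465.1 -153.6   83. ]
```

apply_moves:
  motion: [1,4,0.5,0,0,0,1,8,0.5,0,0,0,1,11,0.5,0,0,0,1,14,0.5,0,0,0,1,14,0.5,0,0,0]

```text
clock: 8.9
ee_pos: [507.5, -153.8, 67.8]
tool_rot: [-1.227, -1.181, 1.181]
wrist_force: [0.6, -0.3, -3.9]
gripper_width: 27.0
```

Run:
```python
from h import *
s=get_state();print(s['clock'],s['ee_pos'],s['wrist_force'],s['ft_torque'],s['gripper_width'])
snap("wrist","w8");zoom("w8",90,80,350,180,2.25)
```

```text
8.9 [ 507.54815138 -153.76021699   67.75639182] [ 0.57517713 -0.3434207  -3.8809801 ] [-0.01757243 -0.07386357  0.01207859] 27.03990822716542
```

View pics/w8_z90_80.png

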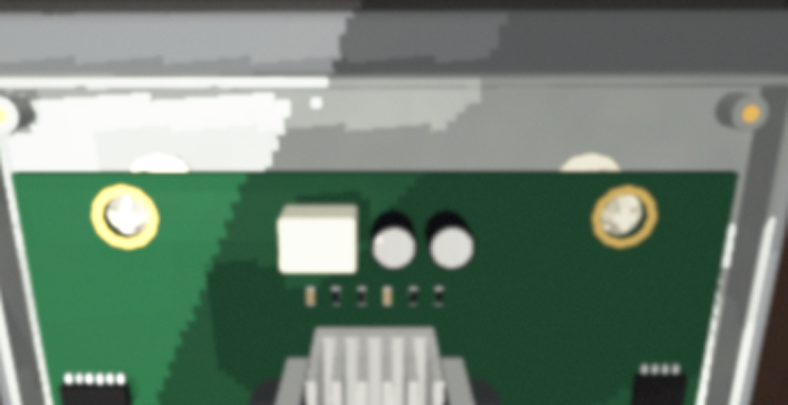

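apply_moves:
  motion: [0,2,0,0,0,0,0,3,0,0,0,0,0,4,0,0,0,0,0,4,0,0,0,0]

```text
clock: 9.35
ee_pos: [508.0, -153.9, 64.6]
tool_rot: [-1.228, -1.181, 1.181]
wrist_force: [-0.1, 0.3, -1.3]
gripper_width: 27.6
```

Run:
```python
from h import *
s=get_state();print(s['clock'],s['ee_pos'],s['wrist_force'],s['ft_torque'],s['gripper_width'])
snap("wrist","w9");snap("scene","s9");zoom("w9",90,80,350,180,2.25);zoom("s9",220,180,130,110,6)
```

```text
9.35 [ 508.03032205 -153.85482442   64.56631648] [-0.07835167  0.28841438 -1.31890498] [ 0.17263643 -0.1055911   0.09317206] 27.61159382356284
```

View pics/w9_z90_80.png

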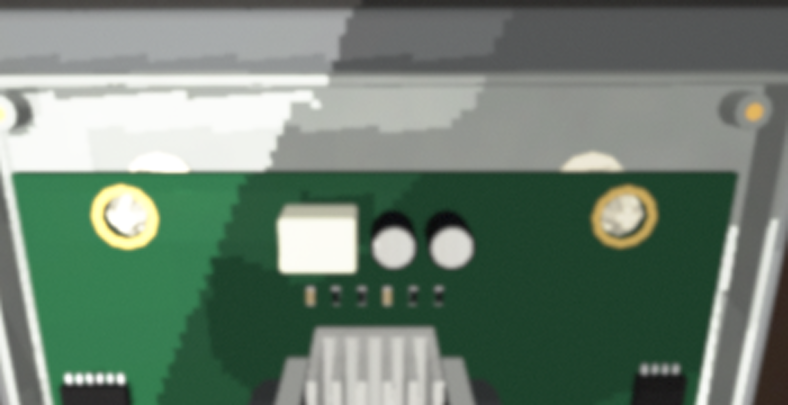

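View pics/s9_z220_180.png

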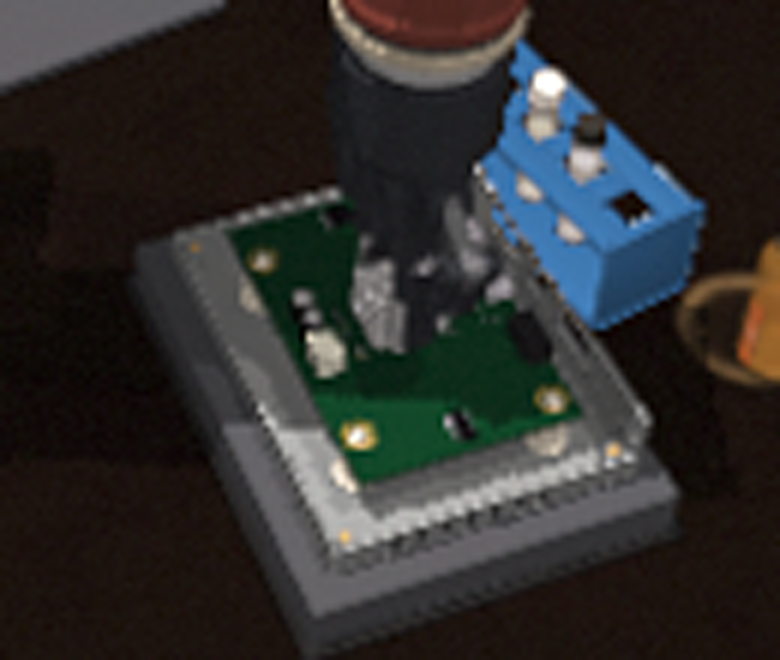

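apply_moves:
  motion: [0,1,0,0,0,0,0,1,0,0,0,0]

```text
clock: 9.65
ee_pos: [508.0, -153.9, 63.5]
tool_rot: [-1.228, -1.181, 1.181]
wrist_force: [0.7, 1.0, 0.4]
gripper_width: 27.2
```

apply_moves:
  motion: [0,0,0,0,0,0,0,0,0,0,0,0,0,0,0,0,0,0,0,0,0,0,0,0,0,0,0,0,0,0]
  jaw: 65

```text
clock: 10.15
ee_pos: [507.6, -153.9, 63.3]
tool_rot: [-1.227, -1.181, 1.181]
wrist_force: [-0.4, 0.6, -0.1]
gripper_width: 55.7
```

apply_moves:
  motion: [0,-20,0,0,0,0,0,-60,0,0,0,0,0,-100,0,0,0,0,0,-135,0,0,0,0,0,-135,0,0,0,0,0,-135,0,0,0,0]

```text
clock: 10.75
ee_pos: [508.3, -154.1, 199.3]
tool_rot: [-1.229, -1.182, 1.181]
wrist_force: [-0.3, 0.0, -0.4]
gripper_width: 55.4
```

Run:
```python
from h import *
s=get_state();print(s['clock'],s['ee_pos'],s['wrist_force'],s['ft_torque'],s['gripper_width'])
print(R.from_rotvec(s['tool_rot']).as_matrix().round(4))
snap("wrist","w10");zoom("w10",110,50,290,220,2.7)
```

```text
10.75 [ 508.25576812 -154.13510587  199.30489642] [-0.25914284  0.04806187 -0.418205  ] [-0.06566187 -0.04211887  0.02882573] 55.37420393030519
[[ 0.0383  0.0022 -0.9993]
 [ 0.9993 -0.0011  0.0383]
 [-0.001  -1.     -0.0022]]
```

View pics/w10_z110_50.png

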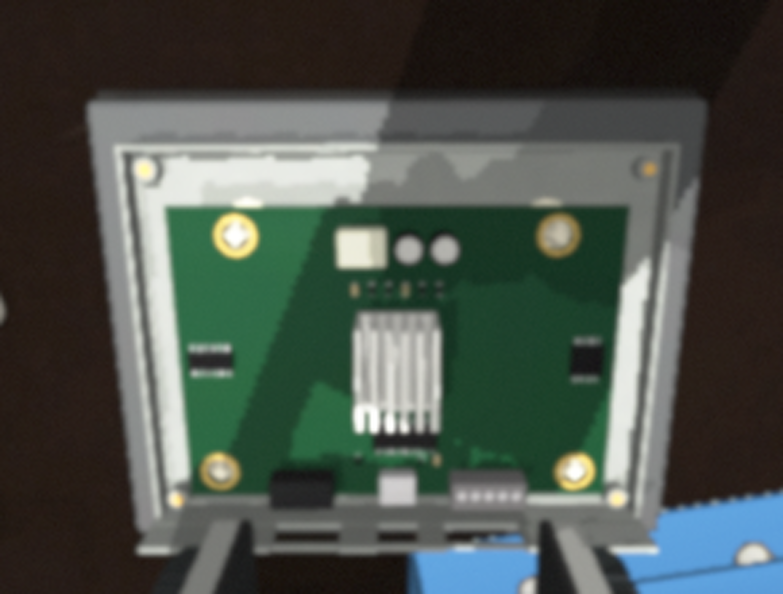

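apply_moves:
  motion: [24,0,-14,0,0,0,48,0,-28,0,0,0,48,20,-28,0,0,0,48,50,-28,0,0,0,48,80,-28,0,0,0,48,105,-28,0,0,0,48,122,-28,0,0,0,48,122,-28,0,0,0,48,122,-28,0,0,0]
  jaw: 0

```text
clock: 11.7
ee_pos: [536.4, -106.6, 75.0]
tool_rot: [-1.224, -1.179, 1.182]
wrist_force: [-0.2, -0.3, -0.0]
gripper_width: -0.2
```

Run:
```python
from h import *
s=get_state();print(s['clock'],s['ee_pos'],s['wrist_force'],s['ft_torque'],s['gripper_width'])
print(R.from_rotvec(s['tool_rot']).as_matrix().round(4))
snap("wrist","w11");snap("side","d11");zoom("d11",200,140,110,80,7)
```

```text
11.7 [ 536.36589883 -106.55903761   74.98107049] [-0.21019862 -0.27644409 -0.02882807] [-0.02110227  0.00092503  0.0152317 ] -0.19411357329762707
[[ 0.0384 -0.003  -0.9993]
 [ 0.9993  0.0011  0.0384]
 [ 0.001  -1.      0.003 ]]
```

View pics/w11.png

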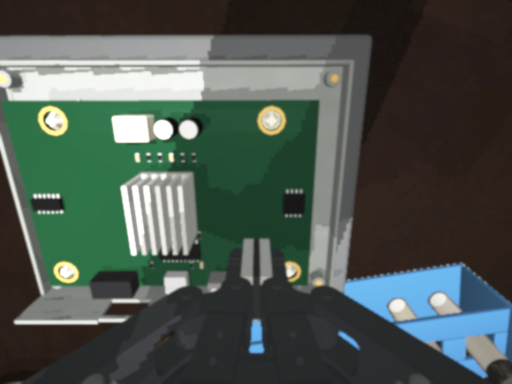

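View pics/d11_z200_140.png

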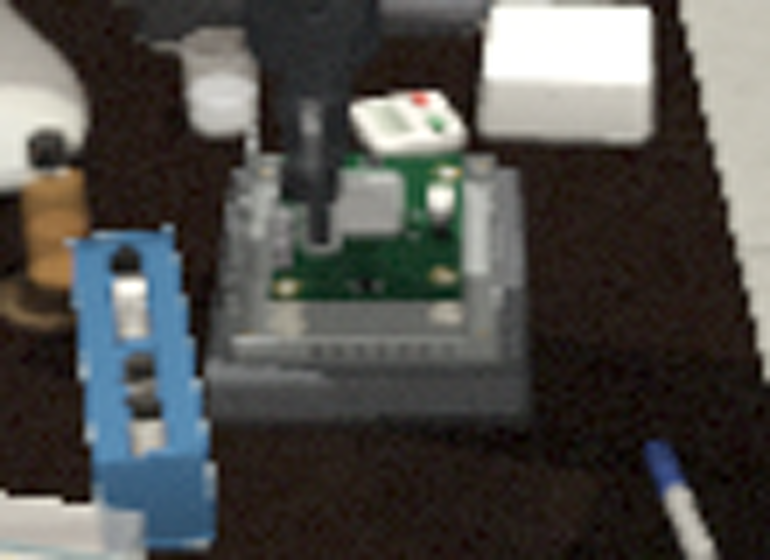

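apply_moves:
  motion: [0,4,0,0,0,0,0,8,0,0,0,0,0,11,0,0,0,0,0,14,0,0,0,0,0,16,0,0,0,0,0,18,0,0,0,0]

```text
clock: 12.4
ee_pos: [537.7, -107.0, 58.5]
tool_rot: [-1.227, -1.181, 1.181]
wrist_force: [-1.8, 0.8, 6.0]
gripper_width: -0.1
```

apply_moves:
  motion: [0,1,0,0,0,0,0,2,0,0,0,0]

```text
clock: 12.6
ee_pos: [537.7, -107.0, 56.8]
tool_rot: [-1.227, -1.181, 1.181]
wrist_force: [-1.5, 1.1, 6.6]
gripper_width: -0.2
```

apply_moves:
  motion: [0,1,0,0,0,0,0,2,0,0,0,0]

```text
clock: 12.8
ee_pos: [537.9, -107.0, 55.1]
tool_rot: [-1.228, -1.181, 1.181]
wrist_force: [-2.6, 0.9, 9.2]
gripper_width: 0.1
```

apply_moves:
  motion: [0,1,0,0,0,0,0,2,0,0,0,0]

```text
clock: 13.0
ee_pos: [538.0, -107.1, 53.4]
tool_rot: [-1.228, -1.181, 1.181]
wrist_force: [-3.6, 1.3, 10.1]
gripper_width: -0.2
```

apply_moves:
  motion: [0,1,0,0,0,0,0,2,0,0,0,0]

```text
clock: 13.2
ee_pos: [538.1, -107.1, 51.7]
tool_rot: [-1.228, -1.181, 1.181]
wrist_force: [-4.1, 1.6, 12.3]
gripper_width: 0.1
```

apply_moves:
  motion: [0,1,0,0,0,0,0,2,0,0,0,0]

```text
clock: 13.4
ee_pos: [538.2, -107.1, 50.0]
tool_rot: [-1.228, -1.182, 1.181]
wrist_force: [-4.8, 0.6, 14.2]
gripper_width: -0.3
```

apply_moves:
  motion: [0,1,0,0,0,0,0,2,0,0,0,0]

```text
clock: 13.6
ee_pos: [538.3, -107.1, 48.2]
tool_rot: [-1.228, -1.182, 1.181]
wrist_force: [-5.2, 2.7, 16.0]
gripper_width: -0.2
```

apply_moves:
  motion: [0,1,0,0,0,0,0,2,0,0,0,0]

```text
clock: 13.8
ee_pos: [538.5, -107.2, 46.3]
tool_rot: [-1.229, -1.182, 1.181]
wrist_force: [-4.7, 2.1, 16.4]
gripper_width: 0.0
```

apply_moves:
  motion: [0,1,0,0,0,0,0,2,0,0,0,0]

```text
clock: 14.0
ee_pos: [538.5, -107.2, 44.4]
tool_rot: [-1.229, -1.182, 1.181]
wrist_force: [-4.6, 2.5, 16.1]
gripper_width: -0.3
```

apply_moves:
  motion: [0,1,0,0,0,0,0,2,0,0,0,0]

```text
clock: 14.2
ee_pos: [538.5, -107.2, 42.6]
tool_rot: [-1.228, -1.182, 1.181]
wrist_force: [-5.8, 2.2, 18.1]
gripper_width: 0.2
```

apply_moves:
  motion: [0,1,0,0,0,0,0,2,0,0,0,0]

```text
clock: 14.4
ee_pos: [538.5, -107.2, 40.9]
tool_rot: [-1.228, -1.182, 1.181]
wrist_force: [-7.4, 3.0, 21.6]
gripper_width: -0.0
```

Run:
```python
from h import *
s=get_state();print(s['clock'],s['ee_pos'],s['wrist_force'],s['ft_torque'])
snap("wrist","w12")
snap("scene","s12");zoom("s12",220,180,130,110,6)
```

```text
14.4 [ 538.48855868 -107.18771907   40.86422088] [-7.36718845  2.95789543 21.63267807] [ 0.45139     1.33289675 -0.07451361]
```

View pics/w12.png

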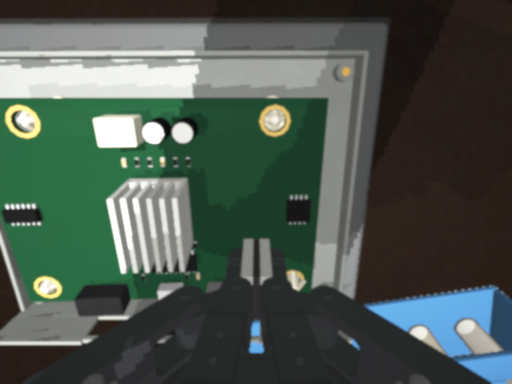

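View pics/s12_z220_180.png

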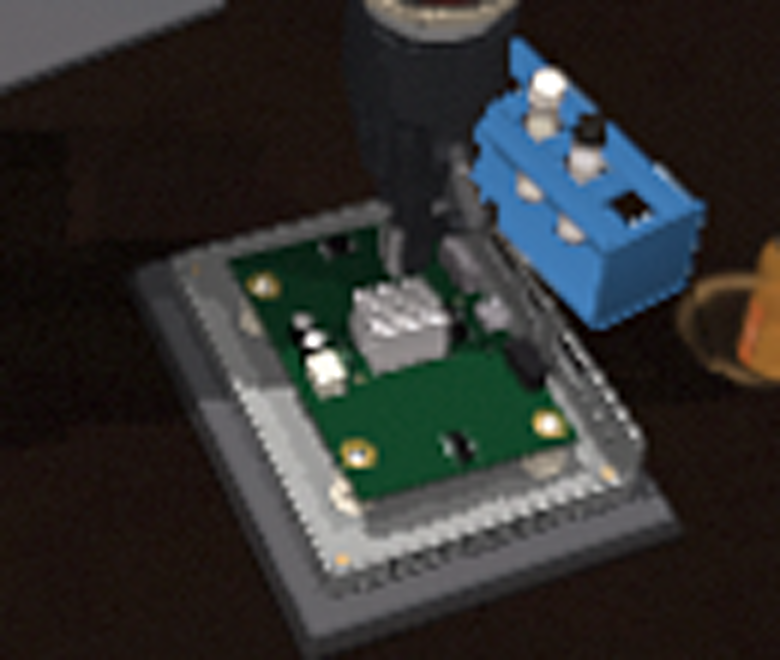

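apply_moves:
  motion: [0,-25,0,0,0,0,0,-68,0,0,0,0,-20,-70,0,0,0,0,-60,-70,0.5,0,0,0,-96,-70,0.5,0,0,0,-96,-48,0.5,0,0,0,-96,-36,0.5,0,0,0,-96,-36,0.5,0,0,0,-96,-36,0.5,0,0,0]

```text
clock: 15.4
ee_pos: [533.0, -201.9, 73.8]
tool_rot: [-1.225, -1.181, 1.182]
wrist_force: [0.2, 0.4, 0.2]
gripper_width: -0.1
```

Run:
```python
from h import *
s=get_state();print(s['clock'],s['ee_pos'],s['wrist_force'],s['ft_torque'])
print(R.from_rotvec(s['tool_rot']).as_matrix().round(4))
snap("wrist","w13")
snap("scene","s13");zoom("s13",220,180,130,110,6)
```

```text
15.4 [ 532.96058216 -201.94635202   73.78965712] [0.23731892 0.42880657 0.21791496] [-0.01589098 -0.02622246  0.0221668 ]
[[ 3.740e-02 -1.300e-03 -9.993e-01]
 [ 9.993e-01  8.000e-04  3.740e-02]
 [ 8.000e-04 -1.000e+00  1.400e-03]]
```

View pics/w13.png

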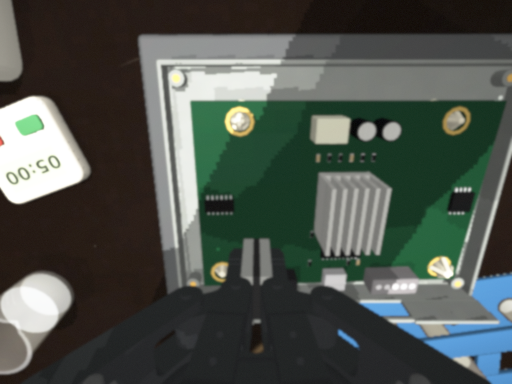

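View pics/s13_z220_180.png

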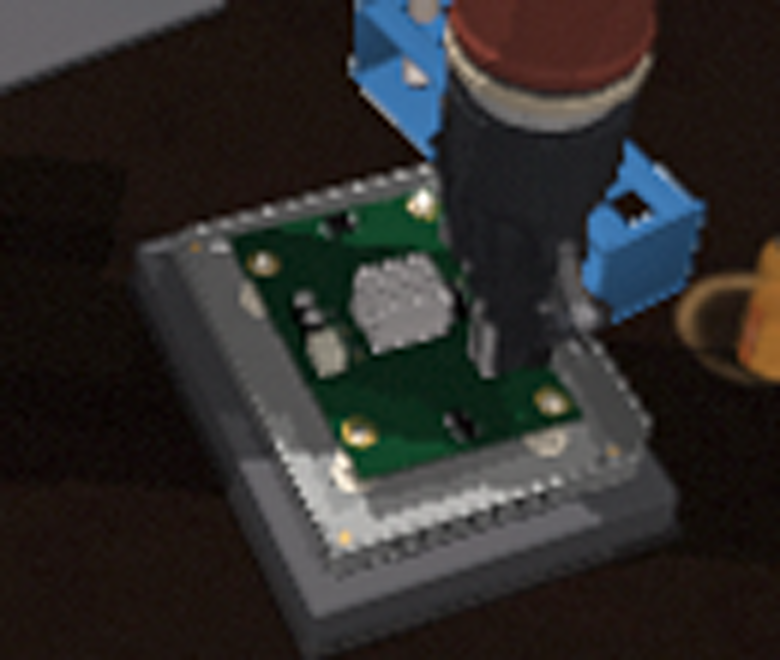

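apply_moves:
  motion: [-1,5,-1,0,0,0,-1,9,-1,0,0,0,-1,12,-1,0,0,0,-1,15,-1,0,0,0,-1,17,-1,0,0,0,-1,19,-1,0,0,0,-1,21,-1,0,0,0]

```text
clock: 16.2
ee_pos: [534.6, -203.9, 54.1]
tool_rot: [-1.227, -1.181, 1.181]
wrist_force: [-2.2, 2.4, 8.7]
gripper_width: 0.1
```

apply_moves:
  motion: [0,1,0,0,0,0,0,2,0,0,0,0,0,3,0,0,0,0]

```text
clock: 16.5
ee_pos: [534.8, -204.1, 51.2]
tool_rot: [-1.228, -1.181, 1.181]
wrist_force: [-1.7, 0.9, 7.3]
gripper_width: -0.1
```

apply_moves:
  motion: [0,1,0,0,0,0,0,2,0,0,0,0,0,3,0,0,0,0]

```text
clock: 16.8
ee_pos: [534.8, -204.1, 48.6]
tool_rot: [-1.228, -1.181, 1.181]
wrist_force: [-2.6, 1.8, 10.7]
gripper_width: -0.3
```

apply_moves:
  motion: [0,1,0,0,0,0,0,2,0,0,0,0]

```text
clock: 17.0
ee_pos: [534.8, -204.2, 46.8]
tool_rot: [-1.228, -1.181, 1.181]
wrist_force: [-3.9, 2.7, 13.4]
gripper_width: -0.3
```

apply_moves:
  motion: [0,1,0,0,0,0,0,2,0,0,0,0]

```text
clock: 17.2
ee_pos: [534.9, -204.2, 45.1]
tool_rot: [-1.228, -1.181, 1.181]
wrist_force: [-5.1, 3.0, 14.6]
gripper_width: -0.1
```

apply_moves:
  motion: [0,1,0,0,0,0,0,2,0,0,0,0]

```text
clock: 17.4
ee_pos: [534.9, -204.2, 43.4]
tool_rot: [-1.228, -1.181, 1.181]
wrist_force: [-6.5, 4.0, 16.9]
gripper_width: -0.2
```

apply_moves:
  motion: [0,1,0,0,0,0,0,2,0,0,0,0]

```text
clock: 17.6
ee_pos: [534.9, -204.2, 41.7]
tool_rot: [-1.228, -1.181, 1.181]
wrist_force: [-6.4, 3.8, 18.8]
gripper_width: -0.2
```

apply_moves:
  motion: [0,1,0,0,0,0,0,2,0,0,0,0]

```text
clock: 17.8
ee_pos: [534.9, -204.2, 40.0]
tool_rot: [-1.228, -1.181, 1.181]
wrist_force: [-8.2, 4.4, 20.7]
gripper_width: -0.3
```

Run:
```python
from h import *
s=get_state();print(s['clock'],s['ee_pos'],s['wrist_force'],s['ft_torque'])
snap("wrist","w14")
```

```text
17.8 [ 534.92917475 -204.19773373   39.98803077] [-8.19045251  4.43497939 20.74059243] [0.71605959 1.48088146 0.03509836]
```

View pics/w14.png

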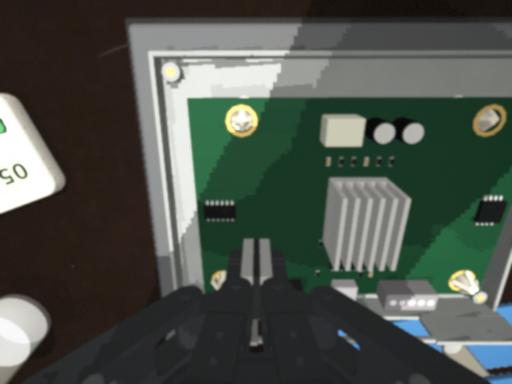

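apply_moves:
  motion: [0,-25,0,0,0,0,0,-65,0,0,0,0,4,-68,20,0,0,0,11,-68,53,0,0,0,11,-50,53,0,0,0,11,-37,53,0,0,0,11,-37,53,0,0,0,11,-37,53,0,0,0]

```text
clock: 18.65
ee_pos: [481.9, -190.9, 73.9]
tool_rot: [-1.226, -1.181, 1.181]
wrist_force: [0.2, -0.5, 0.7]
gripper_width: -0.1
```

Run:
```python
from h import *
s=get_state();print(s['clock'],s['ee_pos'],s['wrist_force'],s['ft_torque'])
print(R.from_rotvec(s['tool_rot']).as_matrix().round(4))
snap("wrist","w15")
snap("scene","s15");zoom("s15",220,180,130,110,6)
```

```text
18.65 [ 481.8813564  -190.92089077   73.86703901] [ 0.20839349 -0.50269366  0.72702805] [-0.02619453 -0.00265476 -0.03802261]
[[ 3.830e-02 -9.000e-04 -9.993e-01]
 [ 9.993e-01  5.000e-04  3.830e-02]
 [ 5.000e-04 -1.000e+00  9.000e-04]]
```

View pics/w15.png

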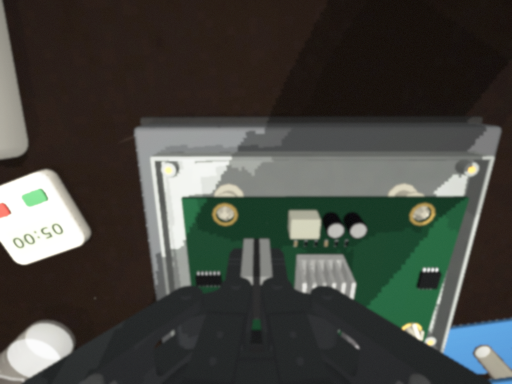

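View pics/s15_z220_180.png

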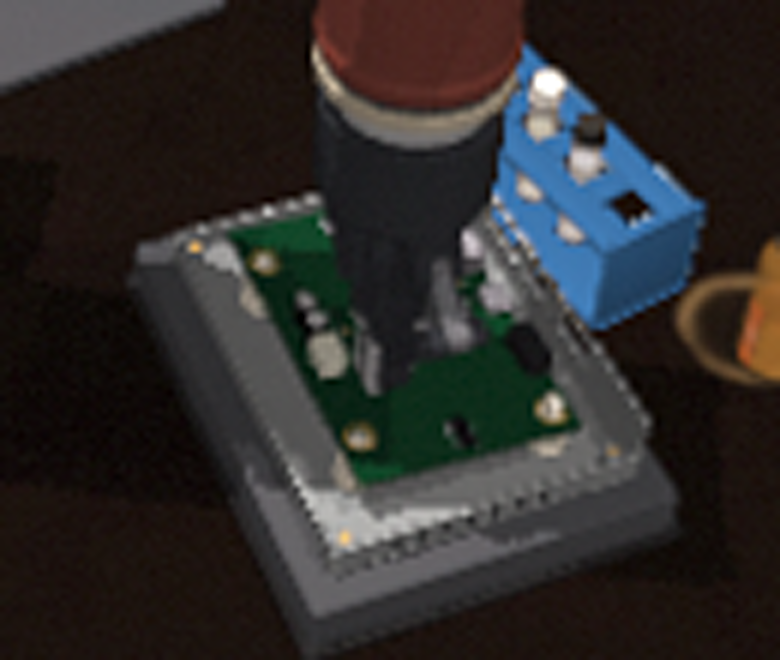

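apply_moves:
  motion: [0,5,0,0,0,0,0,9,0,0,0,0,0,12,0,0,0,0,0,15,0,0,0,0,0,17,0,0,0,0,0,19,0,0,0,0,0,21,0,0,0,0]

```text
clock: 19.45
ee_pos: [481.8, -190.9, 53.9]
tool_rot: [-1.227, -1.181, 1.181]
wrist_force: [-3.3, 1.9, 10.3]
gripper_width: 0.2
```

apply_moves:
  motion: [0,1,0,0,0,0,0,2,0,0,0,0,0,3,0,0,0,0]

```text
clock: 19.75
ee_pos: [481.8, -191.0, 51.3]
tool_rot: [-1.227, -1.181, 1.181]
wrist_force: [-4.6, 2.2, 10.7]
gripper_width: 0.2
```

apply_moves:
  motion: [0,1,0,0,0,0,0,2,0,0,0,0]

```text
clock: 19.95
ee_pos: [481.9, -191.0, 49.6]
tool_rot: [-1.227, -1.181, 1.181]
wrist_force: [-6.2, 2.5, 14.0]
gripper_width: -0.5
```

apply_moves:
  motion: [0,1,0,0,0,0,0,2,0,0,0,0]

```text
clock: 20.15
ee_pos: [481.9, -191.1, 47.8]
tool_rot: [-1.227, -1.181, 1.181]
wrist_force: [-6.0, 3.0, 15.4]
gripper_width: -0.2
```

apply_moves:
  motion: [0,1,0,0,0,0,0,2,0,0,0,0]

```text
clock: 20.35
ee_pos: [482.0, -191.1, 46.1]
tool_rot: [-1.227, -1.181, 1.181]
wrist_force: [-6.8, 3.6, 17.5]
gripper_width: 0.0
```

apply_moves:
  motion: [0,1,0,0,0,0,0,2,0,0,0,0]

```text
clock: 20.55
ee_pos: [482.0, -191.1, 44.3]
tool_rot: [-1.227, -1.181, 1.181]
wrist_force: [-7.8, 3.3, 19.4]
gripper_width: 0.1
```

apply_moves:
  motion: [0,1,0,0,0,0,0,2,0,0,0,0]

```text
clock: 20.75
ee_pos: [482.1, -191.2, 42.0]
tool_rot: [-1.227, -1.181, 1.181]
wrist_force: [-6.3, 2.6, 16.7]
gripper_width: 0.3
```

apply_moves:
  motion: [0,1,0,0,0,0,0,2,0,0,0,0]

```text
clock: 20.95
ee_pos: [482.1, -191.2, 40.2]
tool_rot: [-1.227, -1.181, 1.181]
wrist_force: [-7.4, 3.7, 18.9]
gripper_width: -0.2
```

Run:
```python
from h import *
s=get_state();print(s['clock'],s['ee_pos'],s['wrist_force'],s['ft_torque'])
snap("wrist","w16")
```

```text
20.95 [ 482.06335154 -191.1796204    40.19453734] [-7.36322781  3.72893924 18.89460508] [0.54551429 1.28640283 0.04596749]
```

View pics/w16.png

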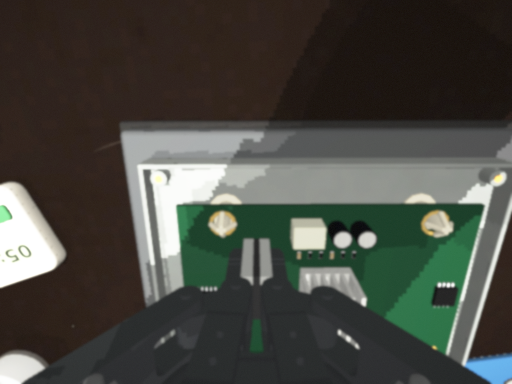

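apply_moves:
  motion: [0,2,0,0,0,0,0,-25,0,0,0,0,0,-68,0,0,0,0,8,-72,0,0,0,0,50,-72,0,0,0,0,76,-70,0,0,0,0,76,-55,0,0,0,0,76,-37,0,0,0,0,76,-37,0,0,0,0,76,-37,0,0,0,0]

```text
clock: 22.0
ee_pos: [484.3, -114.7, 75.0]
tool_rot: [-1.226, -1.18, 1.181]
wrist_force: [-0.2, -0.0, -0.3]
gripper_width: -0.1
```

Run:
```python
from h import *
s=get_state();print(s['clock'],s['ee_pos'],s['wrist_force'],s['ft_torque'])
print(R.from_rotvec(s['tool_rot']).as_matrix().round(4))
snap("wrist","w17")
```

```text
22.0 [ 484.27819836 -114.74021133   74.95426016] [-0.16882237 -0.03667025 -0.28555154] [ 0.02689687 -0.04079674 -0.03316985]
[[ 3.840e-02 -1.100e-03 -9.993e-01]
 [ 9.993e-01  5.000e-04  3.840e-02]
 [ 4.000e-04 -1.000e+00  1.100e-03]]
```

View pics/w17.png

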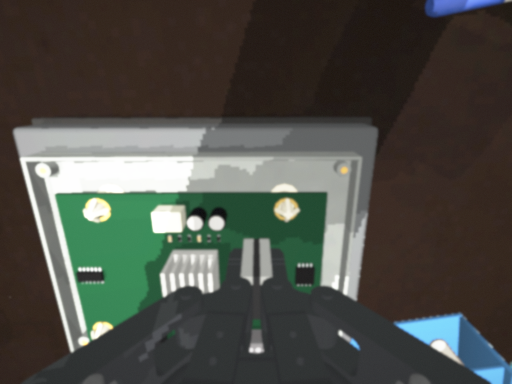

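fr is through (the head stands large over its hole at (97,210)). Now fl.

apply_moves:
  motion: [0,5,0,0,0,0,0,9,0,0,0,0,0,12,0,0,0,0,0,15,0,0,0,0,0,17,0,0,0,0,0,19,0,0,0,0,0,21,0,0,0,0,0,23,0,0,0,0]

```text
clock: 22.85
ee_pos: [484.8, -115.0, 52.4]
tool_rot: [-1.227, -1.181, 1.181]
wrist_force: [-0.9, 0.2, 3.3]
gripper_width: 0.0
```

apply_moves:
  motion: [0,1,0,0,0,0,0,2,0,0,0,0,0,3,0,0,0,0]

```text
clock: 23.15
ee_pos: [484.7, -115.0, 49.6]
tool_rot: [-1.227, -1.181, 1.181]
wrist_force: [-1.6, -0.2, 7.2]
gripper_width: 0.2
```

apply_moves:
  motion: [0,1,0,0,0,0,0,2,0,0,0,0]

```text
clock: 23.35
ee_pos: [484.8, -115.0, 47.9]
tool_rot: [-1.227, -1.181, 1.181]
wrist_force: [-3.3, 1.0, 8.7]
gripper_width: 0.2
```

apply_moves:
  motion: [0,1,0,0,0,0,0,2,0,0,0,0]

```text
clock: 23.55
ee_pos: [484.8, -115.0, 46.1]
tool_rot: [-1.227, -1.181, 1.181]
wrist_force: [-5.5, 0.8, 10.2]
gripper_width: -0.2
```

apply_moves:
  motion: [0,1,0,0,0,0,0,2,0,0,0,0]

```text
clock: 23.75
ee_pos: [484.8, -115.0, 44.4]
tool_rot: [-1.227, -1.181, 1.181]
wrist_force: [-5.6, 1.8, 13.3]
gripper_width: -0.1
```

apply_moves:
  motion: [0,1,0,0,0,0,0,2,0,0,0,0]

```text
clock: 23.95
ee_pos: [484.8, -115.0, 42.6]
tool_rot: [-1.227, -1.181, 1.181]
wrist_force: [-6.1, 2.2, 15.0]
gripper_width: 0.3
```

apply_moves:
  motion: [0,1,0,0,0,0,0,2,0,0,0,0]

```text
clock: 24.15
ee_pos: [484.8, -115.0, 40.8]
tool_rot: [-1.227, -1.181, 1.181]
wrist_force: [-7.3, 2.9, 18.1]
gripper_width: 0.1
```

apply_moves:
  motion: [0,1,0,0,0,0,0,2,0,0,0,0]

```text
clock: 24.35
ee_pos: [484.9, -115.0, 39.1]
tool_rot: [-1.227, -1.181, 1.181]
wrist_force: [-8.7, 3.5, 20.3]
gripper_width: -0.0
```

apply_moves:
  motion: [0,1,0,0,0,0,0,2,0,0,0,0]

```text
clock: 24.55
ee_pos: [484.8, -115.0, 37.3]
tool_rot: [-1.227, -1.181, 1.181]
wrist_force: [-9.1, 2.6, 22.4]
gripper_width: -0.0
```

apply_moves:
  motion: [-12,-25,15,0,0,0,-25,-70,0,0,0,0,-39,-110,-20,0,0,0,-39,-150,-25,0,0,0,-39,-165,-25,0,0,0,-39,-165,-25,0,0,0,-39,-165,-25,0,0,0]

```text
clock: 25.25
ee_pos: [507.2, -154.4, 198.7]
tool_rot: [-1.225, -1.18, 1.181]
wrist_force: [-1.0, 0.4, -0.4]
gripper_width: 0.2
```

Run:
```python
from h import *
s=get_state();print(s['clock'],s['ee_pos'],s['wrist_force'])
snap("wrist","w18");snap("scene","s18");snap("side","d18");zoom("w18",100,50,310,220,2.55);zoom("s18",220,180,130,110,6)
```

```text
25.25 [ 507.2256123  -154.35783801  198.66454567] [-1.04917907  0.41527242 -0.38565292]
```

View pics/w18_z100_50.png

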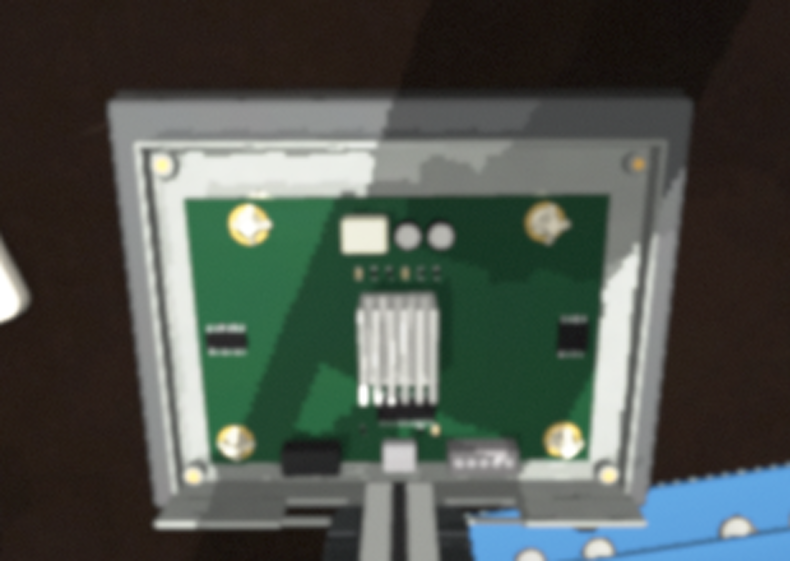

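View pics/s18_z220_180.png

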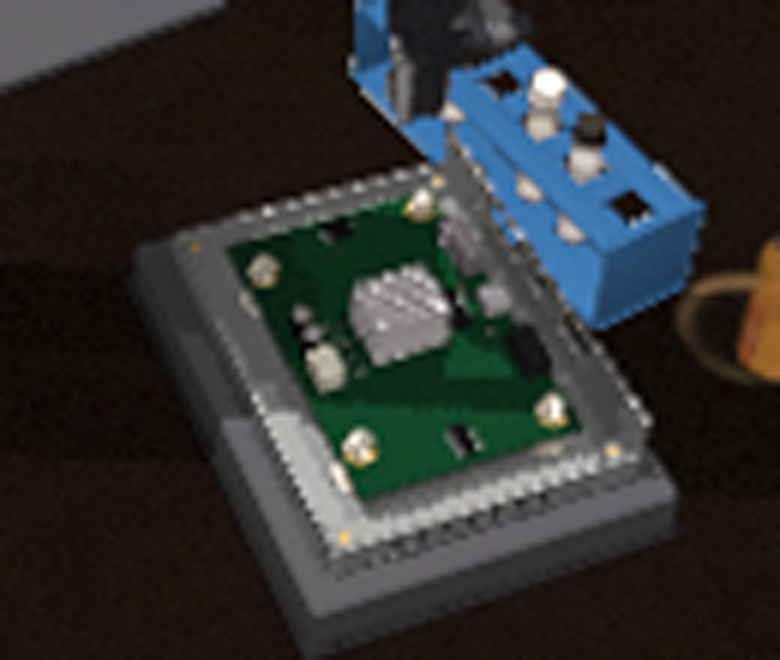

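Run:
```python
from h import *
def q(name,p,off,k):
    p=np.array(p)/k+off
    for z in (52,55,58,61,64):
        P=C(name).plane(p,z)[:,:2]
        print(name,z,[round(float(np.linalg.norm(P[i]-P[(i+1)%4])),1) for i in range(4)],P.mean(0).round(1))
for n in("w10","w18"):
    im=cv2.imread(f"pics/{n}.png");h=cv2.cvtColor(im,cv2.COLOR_BGR2HSV)
    m=((h[...,0]>45)&(h[...,0]<85)&(h[...,1]>90)).astype(np.uint8);m[260:]=0
    m=cv2.morphologyEx(m,cv2.MORPH_CLOSE,np.ones((7,7)))
    c=max(cv2.findContours(m,0,2)[0],key=cv2.contourArea)
    hu=cv2.convexHull(c);a=cv2.approxPolyDP(hu,6,True)[:,0];print(n,a.tolist())
    pts=hu[:,0].astype(float);
    co=np.array([pts[np.argmin(pts@d)] for d in ([1,1],[-1,1],[-1,-1],[1,-1])]);print(co.tolist())
    q(n,co,np.array([0,0]),1)
    z=C(n)
```

```text
w10 [[341, 128], [332, 231], [182, 231], [172, 128]]
[[172.0, 128.0], [340.0, 127.0], [332.0, 231.0], [182.0, 231.0]]
w10 52 [161.6, 110.6, 162.5, 109.8] [ 512.6 -154.6]
w10 55 [159.9, 109.5, 160.8, 108.6] [ 511.7 -154.6]
w10 58 [158.3, 108.3, 159.1, 107.5] [ 510.7 -154.6]
w10 61 [156.6, 107.2, 157.5, 106.3] [ 509.8 -154.5]
w10 64 [154.9, 106.0, 155.8, 105.2] [ 508.9 -154.5]
w18 [[337, 128], [329, 228], [184, 230], [174, 129]]
[[174.0, 129.0], [336.0, 127.0], [329.0, 228.0], [184.0, 230.0]]
w18 52 [155.7, 106.7, 156.3, 107.2] [ 509.8 -155.3]
w18 55 [154.1, 105.6, 154.7, 106.1] [ 508.9 -155.3]
w18 58 [152.5, 104.5, 153.0, 105.0] [ 508.  -155.3]
w18 61 [150.9, 103.4, 151.4, 103.9] [ 507.1 -155.2]
w18 64 [149.3, 102.3, 149.8, 102.8] [ 506.2 -155.2]
```

Run:
```python
from h import *
im=cv2.imread("pics/w18.png");t=[]
for x,y in [(197,137),(315,137),(192,223),(321,222)]:
    t.append(cv2.resize(im[y-15:y+16,x-15:x+16],None,fx=9,fy=9,interpolation=cv2.INTER_CUBIC))
cv2.imwrite("pics/t18.png",np.vstack([np.hstack(t[:2]),np.hstack(t[2:])]))
```

```text
(no output)
```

View pics/t18.png

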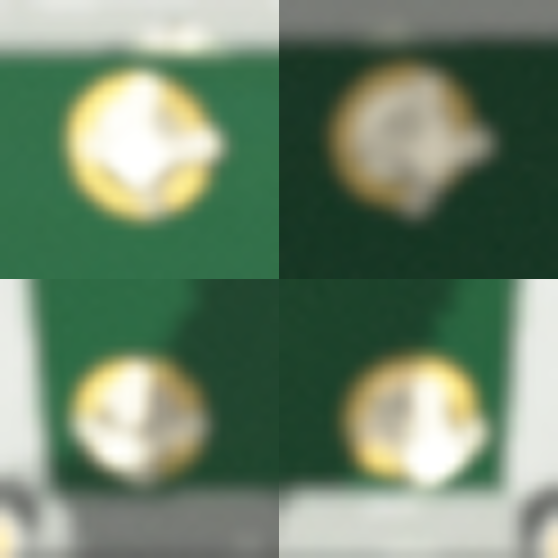

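View pics/d18.png

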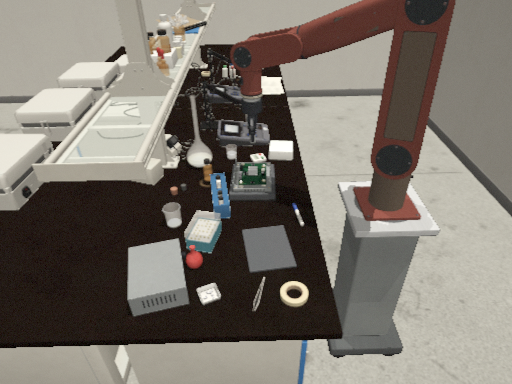

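apply_moves:
  motion: [-30,0,-20,0,0,0,-48,0,-29,0,0,0,-48,40,-29,0,0,0,-48,80,-29,0,0,0,-48,110,-29,0,0,0,-48,128,-29,0,0,0,-48,136,-29,0,0,0,-48,140,-29,0,0,0,-48,140,-29,0,0,0]

```text
clock: 26.3
ee_pos: [535.2, -203.8, 60.1]
tool_rot: [-1.227, -1.181, 1.181]
wrist_force: [-0.2, 0.1, 0.3]
gripper_width: -0.1
```

apply_moves:
  motion: [0,1.5,0,0,0,0,0,3,0,0,0,0]

```text
clock: 26.5
ee_pos: [536.2, -204.4, 58.5]
tool_rot: [-1.229, -1.182, 1.181]
wrist_force: [-0.0, -0.5, -0.1]
gripper_width: -0.1
```

apply_moves:
  motion: [0,1.5,0,0,0,0,0,3,0,0,0,0]

```text
clock: 26.7
ee_pos: [535.6, -204.1, 54.8]
tool_rot: [-1.228, -1.181, 1.181]
wrist_force: [-0.2, 0.6, 0.8]
gripper_width: -0.1
```

apply_moves:
  motion: [0,1.5,0,0,0,0,0,3,0,0,0,0]

```text
clock: 26.9
ee_pos: [535.5, -204.1, 51.7]
tool_rot: [-1.228, -1.181, 1.181]
wrist_force: [-1.8, 0.3, 4.5]
gripper_width: 0.0
```

apply_moves:
  motion: [0,1.5,0,0,0,0,0,3,0,0,0,0]

```text
clock: 27.1
ee_pos: [535.6, -204.1, 48.9]
tool_rot: [-1.228, -1.181, 1.181]
wrist_force: [-2.7, 0.7, 7.4]
gripper_width: -0.3
```

apply_moves:
  motion: [0,-25,0,0,0,0,0,-70,0,0,0,0,0,-115,10,0,0,0,0,-150,20,0,0,0,0,-150,20,0,0,0,0,-150,20,0,0,0,0,-150,20,0,0,0]

```text
clock: 27.8
ee_pos: [514.5, -202.7, 196.5]
tool_rot: [-1.224, -1.18, 1.181]
wrist_force: [-0.5, 0.1, 0.8]
gripper_width: 0.0
```

Run:
```python
from h import *
s=get_state();print(s['clock'],s['ee_pos'],s['wrist_force'])
snap("scene","s19");zoom("s19",220,180,130,110,6)
```

```text
27.8 [ 514.53677188 -202.68087783  196.54137866] [-0.54223485  0.10744205  0.77356451]
```

View pics/s19_z220_180.png

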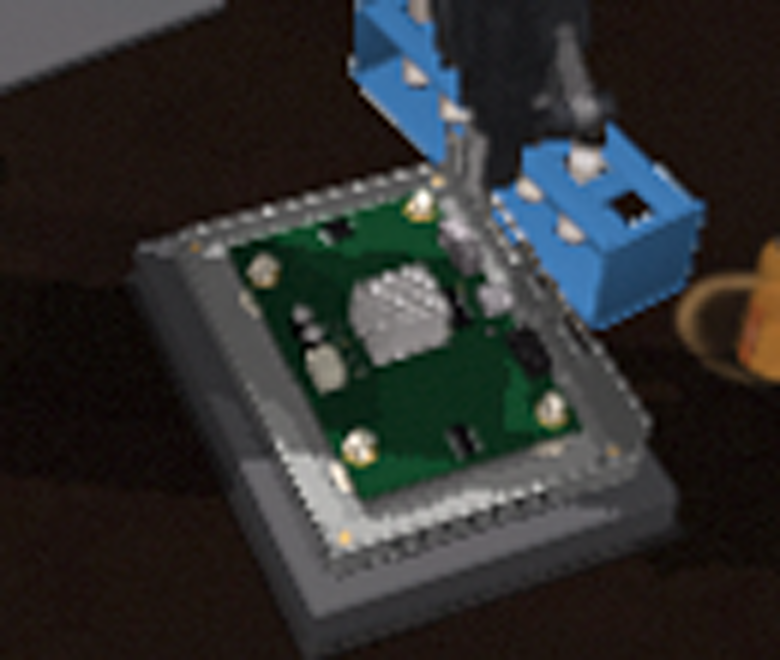

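```bash
python3 -c "
from rig import workorder
print(workorder.finish_job())"
```

```text
the job is handed in; nothing more can be done
None
```

I fitted the board over the four snap standoffs with its connectors at the rear panel, pressed it down near each one, and handed the job in at about 28 s. The job gives no verdict, so success rests on the checks below.

- **Placing:** I gripped the board by its heat sink and lowered it until the four heads took its weight. After release, all four heads showed centred in their holes.
- **Pressing:** I pressed with the shut fingers, in the order rear left, rear right, front right, front left. Vertical force peaked at about 22 N, and the sideways force at about 9 N.
- **Clicks:** Only the front right gave a clear force drop (19.4 to 16.7 N). The rear left showed only a plateau near 16 N, and the rear right a small dip (8.7 to 7.3 N). The front left showed no drop: its first contact was already low and it showed no drop up to 22 N, so it may have gone through during the front-right press.
- **Last checks:**
  - In the wrist and scene pictures all four heads stand spread above the board.
  - The board's outline shrank about equally on all sides. That means it dropped evenly by about 10 mm by a rough scale estimate, where 7 to 9 mm was expected.
  - A second press at the rear right met the board at about the same height as the front left, which agrees with it being home there. I did not repeat this at the other two corners.
- **Not confirmed:** I did not measure the final hole-to-shoulder gaps or the board's tilt to the judged tolerances.
- **Bystanders:** I touched none of the other items on the bench, and the side picture showed nothing out of place. I did not measure their positions.

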